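Feed one sample cup with one turn of the flywheel

ROBOT

A 6-joint arm with a two-finger parallel gripper is mounted at the origin on the work surface. World frame = base frame: x ahead of the robot, y to its left, z up, the work surface at z = 0. Lengths are in m, angles in degrees, forces in N, time in s.
With the tool pointing down it reaches from about 0.3 to 0.75 m from the base axis. Payload 8.5 kg.
Tool frame: the origin (TCP) lies at the very end of the fingers, on their centre line; the grasp point (between the pads) lies 19 mm behind it (env.tcp_to_grasp is the distance from the TCP to the grasp point, in m); z points along the fingers, y is the line along which they close (so a half turn about z gives the same grasp; the last joint's range is limited). The gripper opens to 85 mm and grips with 20 to 120 N. Pads are 22 mm wide; open, the fingers measure 114 mm over their backs; the gripper's body (76 mm by 85 mm) begins 54 mm behind the grasp point. The pads swing forward as they close: fully open they stand 13 mm farther back than shut.
Start: joints at [52.466, 21.807, 74.336, -0, 83.858, -12.336], TCP at [0.234, 0.498, 0.195] pointing down, gripper open.
Joint ranges: [-178.18, 178.18], [-50.72, 133.34], [12.68, 142.11], [-81.47, 261.47], [9.98, 163.14], [-165.26, 165.26]. Speed limits (degrees/s): [136.94, 136.94, 180, 180, 180, 180].

INTERFACE

Orientations are given as a 3x3 rotation matrix whose columns are the frame's x, y, z axes.
In Python, from rig import status, get_image, env gives the robot as it stands.
- The arm moves only by the shell command python3 -m handwheel 'ROWS' [FORCE]. ROWS is text: rows parted by semicolons, each of 7 numbers parted by spaces: the shift along the world's x, y, z in cm, then the turn, a rotation vector about the world's x, y, z in degrees, then the opening, from 0 (shut) to 1 (fully open). In form: dx dy dz wx wy wz gripper; .... A call has 1 to 8 rows; each row is the pose to reach, as a shift and turn from the pose commanded when the call began; what a row does not reach only later rows make up. A row lasts 1/12 s, in which the tool goes at most 41.7 mm and 7.16 degrees, less where a joint would pass 70% of its speed; a pose out of reach is approached as far as the arm can. A call with a gripper value outside its range is refused whole. The fingers move at their own pace and stop on an object; FORCE is the grip in N (left out, the last holds). Time passes only in rows, so rows that repeat a pose let the fingers close. It gives the time, the measured TCP pose, the force, the opening and the grip force at its end, in the units of the state.
- status.observe(): the state, without advancing time (a new reading comes with each control period).
- get_image(name): name is "side" or "top"; returns a dict with "color" (400x640x3 uint8, red, green, blue), "vertical_fov" (degrees; the focal length in pixels is half the picture's height over the tangent of half this angle, whatever the lens; pixels are square), "cx", "cy" (the principal point, pixels), "xyz" and "orientation" of the camera in the world. Camera axes: x right, y down, z forward; pixel columns grow to the right and rows downward; lengths in m; the calibration is good to about 2 mm. A picture is of the moment at which its call begins. There is no depth.
- env.close_job(): hands the job in; it is judged then, once.
The state is a dict: "time_s": time; "q": joint angles; "qvel": joint speeds; "joint_efforts": joint torques, N m; "position": TCP position; "tool_rot": TCP orientation; "ft_force": force on the tool from outside, world axes, zero at the start; "wrist_torque": the same for the moment, N m; "grip_width": finger opening in m; "gripper_force": force on a finger pad.
Only numpy, scipy, OpenCV 4.12 (cv2) and the standard library are available. Lean on these libraries where they do the work, as an engineer would, in place of code of your own. Each camera call takes 0.05 s, during which the arm holds its last target. There are 200 camera calls.

TASK

Stand the yellow-lidded sample cup in the feeder's open loading bay and let go of it, then take the flywheel's crank knob and turn the wheel exactly one full revolution counter-clockwise (seen from above), so that the pusher feeds the cup into the clear-roofed port and draws back. Lead the wheel round slowly and under control the whole way feeling for the knob's true circle, so that its pin is never pulled outwards or pushed inwards with more than 12 N; stop with the knob back where it started, by the red home mark, let go and leave it there. Keep the cup upright, and do not disturb the other cups or the phone.

Things in the scene. Friction and masses are not known exactly. Their poses are not given: they have to be found in the camera images.
- cup_mid (a point): Centre (half-way up) of the loose sample cup to be fed: an aluminium cylinder 40 mm in diameter and 45 mm tall, with a yellow lid flush with its side (the top 10 mm). About 140 g; its mass varies. It starts upright on the bench in one of three places, z axis up.
- cup_blue_mid (a point): Centre of a cup of the same size with a blue lid: a bystander, leave alone.
- cup_white_mid (a point): Centre of a cup of the same size with a white lid: a bystander, leave alone.
- phone_mid (a point): Centre of a black phone lying on the bench, 72 x 150 x 9 mm: a bystander, leave alone.
- feeder: Orange sample feeder, fixed to the bench. Origin on the bench under the middle of the flywheel's axle setting (point axle); z up; +y is the feed direction. In this frame (mm): housing 190 x 190 about it, 76 high; black base plate x -80 to 80, y -100 to 280, top 20 above the bench. The pusher's face (22 wide) is at y = 138 to 148 at home, the loading bay from there to y = 195, the port on to its end wall at y = 245.
- axle (a point): Middle of the flywheel's axle setting, at the level of the wheel's top, 101 mm above the bench. Axes as the feeder's. The true axle, and the pusher with it, is clamped up to 9 mm away in the feeder's x and 5 mm in y, different each time, not given. The wheel, grey, 172 mm in diameter and 14 mm thick, lies flat on the housing; its hub, 52 mm in diameter, rises 10 mm above this point.
- home_mark (a point): Middle of the red home tab, 26 mm wide, on the housing's top edge: x = 0, y = -98 mm in the feeder frame. It only shows the side on which home is: at home the crank knob stands near it, up to 9 mm to either side (in the feeder's -y direction from the true axle).
- bay (a point): Centre of the loading bay's floor: x = 0, y = 172 mm in the feeder frame, 20 mm above the bench; axes as the feeder's. The bay is an open channel along y, 45 mm wide in x, between two guides 14 mm thick and 18 mm high (tops 38 mm above the bench). A cup standing here has its centre 22.5 mm above this point.
- port (a point): Port floor under the centre of a fully fed cup: x = 0, y = 217 mm in the feeder frame, 20 mm above the bench. The port is a tunnel as wide as the bay (45 mm), with walls 14 mm thick and a clear roof, its top 78 mm above the bench.
- knob_grip (a point): On the crank knob's axis, 133 mm above the bench, 16 mm below its top. Black upright cylinder 22 mm in diameter, 46 mm tall (103 to 149 mm above the bench), spinning freely on its pin: a gripper holding it need not turn with the wheel. Its distance from the axle is clamped at 62 to 74 mm, different each time; at home it lies from the true axle in the feeder's -y direction.
- strain (a joint): How far (m) the knob's pin is strained along its radius: 0 when unloaded, positive when pulled outwards, negative when pushed inwards. A stiff spring of 6 N per mm; it is overstrained beyond 2 mm, that is 12 N in or out. A path that is not the knob's true circle strains it; the force along the circle does not.
- wheel (a joint): Flywheel angle (rad): 0 at home, growing counter-clockwise from above; one revolution is 6.283. It is stopped at -0.15 and 7.2. A cam drives the spring-loaded pusher out 54 mm at half a turn and back at one turn. In the first half it resists with up to about 8 N at the knob; in the second half the spring drives it on with as much, and a knob let go there runs away.
- cup: The yellow-lidded cup's body, origin at the centre of its underside, z axis up.
Mind the look-alikes: they are no part of the job. Leave any black or green look-alike of the cup alone.

How it is judged (in metres and radians):
On the way, in this order (a step that is already met when the one before it is completed fails the run):
1. the yellow cup stands in the loading bay, released, the wheel still at home (x of cup_mid in the frame of feeder between -0.006 and 0.006 m and y of cup_mid in the frame of feeder between 0.16 and 0.184 m and z of cup_mid in the frame of feeder between 0.039 and 0.046 m and angle between cup_mid's own z axis and vertical below 0.15 rad and contact force between the fingers and cup below 0.3 N and value of joint wheel below 0.2 rad), for 0.2 s.
2. the wheel is past half a turn and the pusher has fed the cup into the port (x of cup_mid in the frame of feeder between -0.006 and 0.006 m and y of cup_mid in the frame of feeder between 0.205 and 0.23 m and z of cup_mid in the frame of feeder between 0.039 and 0.046 m and angle between cup_mid's own z axis and vertical below 0.15 rad and value of joint wheel above 3 rad), for 0.1 s.
At the end, for the whole second after the job is handed in: The yellow cup stands upright (within 0.15 rad) in the port, its centre 205 to 230 mm along the feed direction from the feeder's origin and within 6 mm of the channel's middle, at rest; the wheel has made one revolution, at rest within 0.17 rad (10 degrees) of home, so the pusher is back (x of cup_mid in the frame of feeder between -0.006 and 0.006 m and y of cup_mid in the frame of feeder between 0.205 and 0.23 m and z of cup_mid in the frame of feeder between 0.039 and 0.046 m and angle between cup_mid's own z axis and vertical below 0.15 rad and value of joint wheel between 6.113 and 6.453 rad and velocity of joint wheel between -0.05 and 0.05 rad/s and linear speed of cup below 0.02 m/s); the robot touches nothing.
It fails at once if the crank pin is overstrained: more than 2 mm (12 N) outwards or inwards (value of joint strain above 0.002 m or value of joint strain below -0.002 m).
It fails at once if the wheel runs away, faster than 2.5 rad/s (velocity of joint wheel above 2.5 rad/s or velocity of joint wheel below -2.5 rad/s).
It fails at once if a second stroke is begun: the wheel is more than 0.35 rad past one revolution (value of joint wheel above 6.633 rad).
It fails at once if the yellow cup is tipped by more than 0.6 rad (angle between cup_mid's own z axis and vertical above 0.6 rad).
It fails at once if another cup or the phone is moved by more than 20 mm (distance of any of cup_blue_mid, cup_white_mid, phone_mid from where it was at the start of the episode above 0.02 m).
It also fails if it takes over 72 s, if anything falls off the work surface, if the arm or the gripper's body presses on something with over 40 N, if the wrist force passes 120 N, or if a joint passes its speed limit or range.

## Working session

There is one attempt and no reset: what is moved stays moved. The work goes in short steps, Python scripts to look and compute and a shell command to move; the robot and the scene stay as the last step left them, time stands still between calls to the robot, and variables do not carry over. Pictures are saved under pics/ and viewed, at most 10 in all, crops included, and the job is handed in when it is done.

```bash
ls; mkdir -p pics; python3 - <<'E'
from rig import status,get_image,env
import cv2
for n in("side","top"):
    d=get_image(n); cv2.imwrite(f"pics/{n}0.png",d["color"][...,::-1]); print(n,d["vertical_fov"],d["cx"],d["cy"],d["xyz"],d["orientation"])
print(status.observe(),env.tcp_to_grasp)
E
```

```text
pics
side 51.04732755309776 319.7939901065749 195.55811810481256 [ 0.25569274 -0.68678082  0.88050489] [[ 0.94542135 -0.2420143   0.21819155]
 [-0.32583266 -0.69515584  0.64077409]
 [-0.00339936 -0.67689544 -0.73607133]]
top 47.8038407461856 320.6477817305543 202.01698571661163 [ 0.25212385 -0.01094123  1.43619042] [[ 0.01056709 -0.98105433  0.19344443]
 [-0.9999018  -0.00858629  0.01107522]
 [-0.00920442 -0.19354247 -0.98104872]]
{'time_s': 0.1, 'q': array([ 5.24657753e+01,  2.18387781e+01,  7.43783815e+01,  2.31079874e-03,
        8.38584993e+01, -1.23360098e+01]), 'qvel': array([-0.01575159, -0.05269663, -0.04587148,  0.0729006 , -0.01878661,
       -0.06245658]), 'joint_efforts': array([ 5.45350020e-03, -4.49217582e+01, -2.31658709e+01, -9.36941319e-05,
        3.64070736e-03,  1.78927814e-05]), 'position': array([0.2339694 , 0.49742215, 0.19417005]), 'tool_rot': array([[-9.04838335e-01,  4.25754493e-01, -8.36291744e-04],
       [ 4.25755193e-01,  9.04837814e-01, -1.02271017e-03],
       [ 3.21284944e-04, -1.28144292e-03, -9.99999127e-01]]), 'ft_force': array([-0.76999489,  0.61100993, -0.73402176]), 'wrist_torque': array([-0.03610995, -0.01602754, -0.0645116 ]), 'gripper_force': 0.0, 'grip_width': 0.08537533817215338} 0.0187
```

View pics/top0.png

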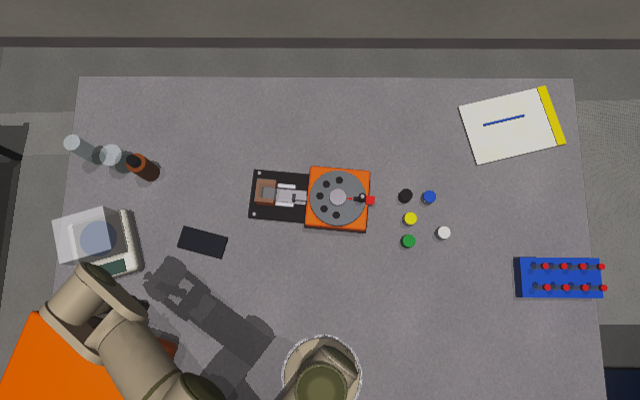

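View pics/side0.png

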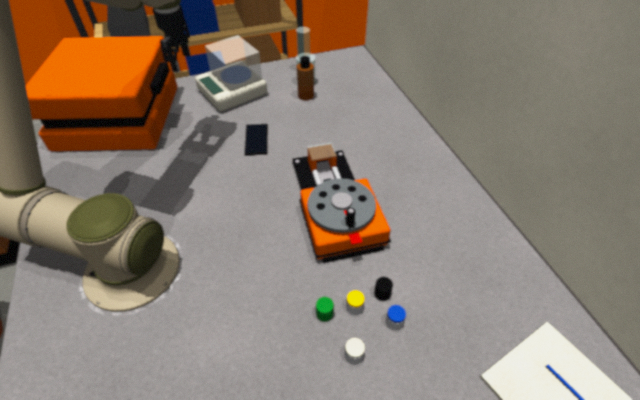

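The pictures show one feeder, with its knob near (362,199) top and (350,217) side, and the red tab at (370,200) top.

Things that could be taken for the cup, as top-view pixels: yellow (410,218), green (408,241), black (405,195), blue (429,197), white (443,233) and the notebook's yellow strip (553,115). I choose the yellow cup at (410,218), which is (355,298) in the side view.

```bash
cat > h.py <<'E'
import numpy as np,cv2
from rig import status,get_image,env
class Cam:
    def __init__(s,n):
        d=get_image(n); s.im=d["color"]; s.bgr=np.ascontiguousarray(s.im[...,::-1]); s.f=200/np.tan(np.radians(d["vertical_fov"])/2)
        s.c=np.array([d["cx"],d["cy"]]); s.p=np.array(d["xyz"]); s.R=np.array(d["orientation"]); s.hsv=cv2.cvtColor(s.im,cv2.COLOR_RGB2HSV)
    def ray(s,uv): 
        r=s.R@np.append((np.array(uv)-s.c)/s.f,1); return r/np.linalg.norm(r)
    def plane(s,uv,z): r=s.ray(uv); return s.p+r*(z-s.p[2])/r[2]
    def proj(s,X): q=s.R.T@(np.array(X)-s.p); return q[:2]/q[2]*s.f+s.c
    def mask(s,lo,hi,box):
        m=cv2.inRange(s.hsv,np.array(lo),np.array(hi)); o=np.zeros_like(m); x0,x1,y0,y1=box; o[y0:y1,x0:x1]=m[y0:y1,x0:x1]; return o
def blob(m):
    n,l,st,c=cv2.connectedComponentsWithStats(m); i=1+np.argmax(st[1:,4]); return c[i],st[i]
def tri(a,ua,b,ub):
    A=np.zeros((3,3));v=np.zeros(3)
    for k,u in((a,ua),(b,ub)):
        r=k.ray(u);P=np.eye(3)-np.outer(r,r);A+=P;v+=P@k.p
    X=np.linalg.solve(A,v); return X,np.linalg.norm(np.cross(a.ray(ua),X-a.p))
E
python3 - <<'E'
from h import *
t,s=Cam("top"),Cam("side")
def two(name,lo,hi,bt,bs,z):
    a,sa=blob(t.mask(lo,hi,bt)); b,sb=blob(s.mask(lo,hi,bs))
    print(name,a.round(1),sa,b.round(1),sb,"tri",*tri(t,a,s,b),"planes",t.plane(a,z)[:2].round(4),s.plane(b,z)[:2].round(4))
two("yellow",(22,120,90),(34,255,255),(390,430,200,230),(335,380,280,320),.042)
two("blue",(100,120,60),(125,255,255),(400,450,180,220),(375,420,295,335),.042)
two("red",(0,200,120),(5,255,255),(350,385,185,215),(335,375,220,250),.078)
two("orange",(5,150,100),(17,255,255),(295,385,155,240),(290,400,170,265),.076)
a=cv2.resize(t.bgr[155:255,240:460],None,fx=3.6,fy=3.6,interpolation=cv2.INTER_CUBIC)
b=cv2.resize(s.bgr[130:265,285:400],None,fx=1.7,fy=1.7,interpolation=cv2.INTER_CUBIC)
o=np.zeros((600,792,3),np.uint8);o[:a.shape[0],:a.shape[1]]=a;o[365:365+b.shape[0],:b.shape[1]]=b
c=cv2.resize(s.bgr[270:330,310:410],None,fx=3.6,fy=3.6,interpolation=cv2.INTER_CUBIC);o[365:365+216,300:660]=c
cv2.imwrite("pics/crop1.png",o)
E
```

```text
yellow [410.1 218. ] [404 212  13  13 127] [355.3 298.3] [347 290  18  18 261] tri [ 0.47833888 -0.27512646  0.04114575] 0.00042687450850892235 planes [ 0.4786 -0.275 ] [ 0.4777 -0.2755]
blue [429.3 196.2] [424 190  12  13 121] [396.3 313.3] [388 305  18  18 254] tri [ 0.54839603 -0.3374628   0.04118261] 0.0004067557345110464 planes [ 0.5486 -0.3374] [ 0.5477 -0.3378]
red [369.5 199.6] [366 195   8   9  56] [354.8 238.1] [349 232  13  13 113] tri [ 0.5282757  -0.14532642  0.07751163] 0.0006562177596487139 planes [ 0.5288 -0.1454] [ 0.5274 -0.1456]
orange [336.9 198.7] [ 305  166   65   65 1146] [344.9 229.9] [ 301  187   89   67 1793] tri [ 0.5473547  -0.04739919 -0.01689963] 0.0026946843578555192 planes [ 0.531  -0.0455] [ 0.5147 -0.1136]
```

View pics/crop1.png

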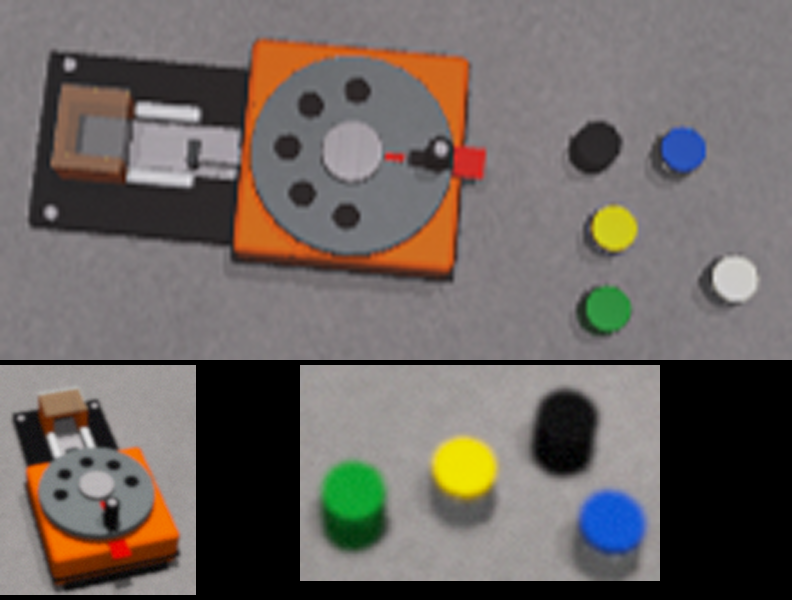

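The crop confirms the yellow-lidded cup standing between the black, green and blue ones. Its knob has a white cap at about (362,196) in the top view, and the plate screws show at about (259,173) and (254,214). Next I measure the feeder axis, wheel centre and knob.

```bash
cat > m.py <<'E'
from h import *
t,s=Cam("top"),Cam("side")
def bright(c,box,lo=150):
    return blob(c.mask((0,0,lo),(180,60,255),box))
# screws (top view, white dots on black plate)
S=[t.plane(bright(t,b,120)[0],.021) for b in ((254,265,168,178),(249,259,209,219))]
for b in ((254,265,168,178),(249,259,209,219)): print("screw",*bright(t,b,120))
mid=(S[0]+S[1])/2
red,_=blob(t.mask((0,200,120),(5,255,255),(350,385,185,215))); 
rs,_=blob(s.mask((0,200,120),(5,255,255),(335,375,220,250)))
R=tri(t,red,s,rs)[0]
print("screws",S[0],S[1],"sep",np.linalg.norm(S[0]-S[1]),"red",R,"red-mid",np.linalg.norm((mid-R)[:2]))
d=(mid-R)[:2]; print("yaw axis",np.degrees(np.arctan2(-d[0],d[1])), "from screws",np.degrees(np.arctan2(*(S[0]-S[1])[[1,0]])))
# housing corners: orange + interior, convex hull, approx
for c,box in ((t,(295,385,155,240)),):
    m=c.mask((5,150,60),(17,255,255),box)
    cn=max(cv2.findContours(m,cv2.RETR_EXTERNAL,cv2.CHAIN_APPROX_NONE)[0],key=cv2.contourArea)
    r=cv2.minAreaRect(cn); print("rect",r)
    P=np.array([c.plane(q,.076)[:2] for q in cv2.boxPoints(r)]); print(P.round(4).tolist(),"ctr",P.mean(0),"sides",[np.linalg.norm(P[i]-P[i-1]) for i in range(4)])
    e=P[1]-P[0]; print("edge ang",[np.degrees(np.arctan2(*(P[i]-P[i-1])[::-1])).round(2) for i in range(4)])
# hub & wheel circles: contour pts onto planes then circle fit
def circ(c,m,z):
    cn=max(cv2.findContours(m,cv2.RETR_EXTERNAL,cv2.CHAIN_APPROX_NONE)[0],key=cv2.contourArea)[:,0]
    h=cv2.convexHull(cn)[:,0]
    P=np.array([c.plane(q,z)[:2] for q in h]); (x,y),r=cv2.minEnclosingCircle(P.astype(np.float32)*1000)
    A=np.c_[2*P,np.ones(len(P))];q=np.linalg.lstsq(A,(P**2).sum(1),rcond=None)[0]
    return q[:2].round(4),np.sqrt(q[2]+q[0]**2+q[1]**2).round(4),(x,y,r)
for n,c,b1,px in (("top",t,(300,380,160,236),(338,197)),("side",s,(298,385,172,240),(342,201))):
    print(n,"hub/wheel px hsv",c.hsv[px[1],px[0]],c.hsv[px[1]-17,px[0]+12],c.hsv[px[1]+14,px[0]-18])
    v=c.hsv[px[1],px[0]][2]; w=c.hsv[px[1]+14,px[0]-18]
    mh=c.mask((0,0,int(v)-22),(180,30,255),(px[0]-22,px[0]+18,px[1]-18,px[1]+18))
    print("hub",circ(c,mh,.111))
    mo=c.mask((0,0,70),(180,75,255),b1)
    n_,l,st,ce=cv2.connectedComponentsWithStats(mo); i=l[px[1],px[0]]; print("wheel",circ(c,(l==i).astype(np.uint8)*255,.101))
k1,st1=bright(t,(355,368,190,203),150); k2,st2=bright(s,(344,357,205,217),130)
print("knob cap",k1,st1,k2,st2,tri(t,k1,s,k2),t.plane(k1,.149),s.plane(k2,.149))
E
python3 m.py
```

```text
screw [260.4 168.1] [256 168   9   2  10]
screw [253.8 213.5] [253 212   3   4  10]
screws [0.64176446 0.2019518  0.021     ] [0.49203409 0.21754788 0.021     ] sep 0.1505404339993146 red [ 0.52831456 -0.14531079  0.07740393] red-mid 0.35715098969172354
yaw axis -6.2020386616826775 from screws -5.946545019393612
rect ((337.3360595703125, 198.30328369140625), (61.7453727722168, 60.6589469909668), 5.194429397583008)
[[0.4464, 0.0548], [0.6369, 0.041], [0.6204, -0.1507], [0.4311, -0.132]] ctr [ 0.5336856  -0.04672996] sides [np.float64(0.18735947488734725), np.float64(0.19096481907753737), np.float64(0.19235710767590322), np.float64(0.19026095722690076)]
edge ang [np.float64(85.3), np.float64(-4.14), np.float64(-94.92), np.float64(174.36)]
top hub/wheel px hsv [155   9 165] [110  13 118] [110  13 121]
hub (array([ 0.531 , -0.0462]), np.float64(0.024), (530.8789672851562, -45.81993865966797, 24.365854263305664))
wheel (array([ 0.5295, -0.0459]), np.float64(0.0844), (529.4453735351562, -46.159358978271484, 85.14209747314453))
side hub/wheel px hsv [165   5 186] [ 95  12 127] [ 97  17 138]
hub (array([ 0.5304, -0.0461]), np.float64(0.0234), (530.6364135742188, -46.46459197998047, 24.018428802490234))
wheel (array([ 0.5559, -0.0228]), np.float64(0.1175), (559.72900390625, -26.23137092590332, 123.84901428222656))
knob cap [362.125 195.875] [361 195   3   3   8] [354.84615385 206.30769231] [353 205   4   5  13] (array([ 0.52832858, -0.11725438,  0.15997728]), np.float64(0.005414965248951814)) [ 0.52522451 -0.11702808  0.149     ] [ 0.53820739 -0.10867631  0.149     ]
```

```bash
python3 - <<'E'
from h import *
t,s=Cam("top"),Cam("side")
def cen(c,box,lo):
    x0,x1,y0,y1=box; g=c.im[y0:y1,x0:x1].astype(float).min(2); w=np.clip(g-lo,0,None); Y,X=np.mgrid[y0:y1,x0:x1]; return np.array([(w*X).sum(),(w*Y).sum()])/w.sum()
S=[t.plane(cen(t,b,80),.021) for b in ((255,264,170,177),(249,258,210,218))]
mid=(S[0]+S[1])/2
print("screws",S,np.linalg.norm(S[0]-S[1]),"ang",np.degrees(np.arctan2(*(S[0]-S[1])[[1,0]])))
R=np.array([.5283,-.1453]);d=mid[:2]-R
print("axis yaw",np.degrees(np.arctan2(-d[0],d[1])),np.linalg.norm(d))
k1=cen(t,(358,367,192,201),120);k2=cen(s,(346,356,207,216),110)
print("knob",k1,k2,tri(t,k1,s,k2),t.plane(k1,.149),s.plane(k2,.149))
# housing top edges (top view): red-channel minus blue profile crossings -> line fits
g=t.im[...,0].astype(float)-t.im[...,2]
def edge(pts): 
    P=np.array([t.plane(p,.076)[:2] for p in pts]); return P
def cross(line):   # first half-max crossing
    m=line.max()/2; i=np.argmax(line>m); return i-1+(m-line[i-1])/(line[i]-line[i-1]) if i else np.nan
far=edge([(u,155+cross(g[155:185,u])) for u in range(316,364,3)])     # +x edge
rgt=edge([(384-cross(g[v,384:350:-1]),v) for v in list(range(176,190,2))+list(range(208,226,2))])  # -y edge
lft=edge([(295+cross(g[v,295:318]),v) for v in list(range(170,178,2))+list(range(216,230,2))])  # +y edge
f=np.polyfit(far[:,1],far[:,0],1);r=np.polyfit(rgt[:,0],rgt[:,1],1);l=np.polyfit(lft[:,0],lft[:,1],1)
print("far slope yaw",-np.degrees(np.arctan(f[0])),"right",np.degrees(np.arctan(r[0])),"left",np.degrees(np.arctan(l[0])))
print("res",np.ptp(far[:,0]-np.polyval(f,far[:,1])),np.ptp(rgt[:,1]-np.polyval(r,rgt[:,0])))
for a in (-5.0,-5.5):
    a=np.radians(a); ex=np.array([np.cos(a),np.sin(a)]);ey=np.array([-np.sin(a),np.cos(a)])
    print("proj far",(far@ex).mean(),"right",(rgt@ey).mean(),"left",(lft@ey).mean(),"red",R@ex,R@ey,"mid",mid[:2]@ex,mid[:2]@ey,"axle",np.array([.5303,-.0461])@ex,np.array([.5303,-.0461])@ey)
E
```

```text
screws [array([0.62718934, 0.20642334, 0.021     ]), array([0.49190501, 0.2180855 , 0.021     ])] 0.13578606363169426 ang -4.926994774513428
axis yaw -4.994468712568219 0.35891719103025643
knob [362.03098592 195.81690141] [350.85032895 209.87006579] (array([ 0.5250647 , -0.11664411,  0.15016477]), np.float64(8.259624888833475e-05)) [ 0.52539512 -0.11675572  0.149     ] [ 0.52540821 -0.11573453  0.149     ]
far slope yaw -4.68894294362331 right -4.905692375337655 left -1.679039337089646
res 0.0004721695526381797 0.0008760270769310186
proj far 0.6313846552038895 right -0.09338958553397117 left 0.08919856862675432 red 0.5389533884231039 -0.09870271073914283 mid 0.5389187388527239 0.26021447861859304 axle 0.5322999281387197 0.0002941147970536573
proj far 0.6313170920948896 right -0.0887175596246067 left 0.09362946495958496 red 0.5397941994385691 -0.09399575656631677 mid 0.5366274475936318 0.2649074639539262 axle 0.5322770931852974 0.004939237816747835
```

Feeder yaw is −5° and its origin is about (0.536, −0.047). The true axle is about (0.530, −0.046), the knob about (0.525, −0.1165), and the radius about 70 mm. The two views agree with each other and with the given sizes. Starting toward the cup, and checking the guides in the same turn.

```bash
R="24.4 -77.3 2 0 0 0 1"; python3 -m handwheel '24.4 -77.3 2 0 0 0 1;24.4 -77.3 2 0 0 0 1;24.4 -77.3 2 0 0 0 1;24.4 -77.3 2 0 0 0 1;24.4 -77.3 2 0 0 0 1;24.4 -77.3 2 0 0 0 1;24.4 -77.3 2 0 0 0 1;24.4 -77.3 2 0 0 0 1' 30
python3 - <<'E'
from h import *
t=Cam("top")
a=np.radians(-5); ex=np.array([np.cos(a),np.sin(a)]);ey=np.array([-np.sin(a),np.cos(a)])
for b in ((274,299,181,191),(272,297,199,209)):
    m=t.mask((0,0,165),(180,50,255),b); c,st=blob(m); P=t.plane(c,.038)[:2]; print(c,st,"feeder-rot",P@ex,P@ey)
for n,lo,hi,b in (("green",(50,100,40),(80,255,255),(395,420,230,252)),("white",(0,0,185),(180,30,255),(430,456,222,244))):
    print(n,t.plane(blob(t.mask(lo,hi,b))[0],.045))
E
```

```text
time_s: 1.07
position: [0.3345, 0.1781, 0.2032]
tool_rot: [[-0.905, 0.425, 0.001], [0.425, 0.905, 0.0], [-0.001, 0.0, -1.0]]
ft_force: [0.7, 0.1, 0.4]
grip_width: 0.0857
gripper_force: 0.0
[286.04 185.62] [278 184  17   4  50] feeder-rot 0.5677747624228872 0.16568484318048826
[284.5        202.36904762] [276 199  17   8  84] feeder-rot 0.513310193047157 0.1644217849753745
green [ 0.40746563 -0.26675727  0.045     ]
white [ 0.43546861 -0.37778731  0.045     ]
```

```bash
python3 -m handwheel '1.2 -3.9 0 0 0 0 1;2.4 -7.8 0 0 0 0 1;3.6 -11.7 0 0 0 0 1;4.8 -15.6 0 0 0 0 1;6 -19.5 0 0 0 0 1;7.2 -23.4 0 0 0 0 1;8.4 -27.3 0 0 0 0 1;9.6 -31.2 0 0 0 0 1'
python3 -m handwheel '1.2 -3.5 0 0 0 0 0.8;2.4 -7 0 0 0 0 0.8;3.6 -10.5 0 0 0 0 0.8;4.8 -14 0 0 0 0 0.8;4.8 -14 0 0 0 0 0.8;4.8 -14 0 0 0 0 0.8'
python3 - <<'E'
from h import *
t=Cam("top"); a=np.radians(-5); ex=np.array([np.cos(a),np.sin(a)]);ey=np.array([-np.sin(a),np.cos(a)])
g=t.im.astype(float).min(2)
# profile across the bay at feeder y ~165..175, height .038
for yy in (.16,.165,.17,.175,.18):
    print(yy,[int(cv2.getRectSubPix(g.astype(np.float32),(1,1),tuple(map(float,t.proj([*(x*ex+yy*ey),.038])))) [0,0]) for x in np.arange(.494,.587,.002)])
print(status.observe()["position"])
E
```

```text
time_s: 1.78
position: [0.4306, -0.1343, 0.2031]
tool_rot: [[-0.905, 0.426, 0.0], [0.426, 0.905, -0.0], [-0.0, 0.0, -1.0]]
ft_force: [0.5, 0.5, 0.4]
grip_width: 0.0852
gripper_force: 0.0
time_s: 2.28
position: [0.4785, -0.2734, 0.2021]
tool_rot: [[-0.904, 0.428, -0.001], [0.428, 0.904, 0.001], [0.001, 0.0, -1.0]]
ft_force: [-0.2, -0.4, -0.0]
grip_width: 0.0683
gripper_force: 0.0
0.16 [38, 37, 40, 71, 121, 162, 191, 201, 197, 186, 163, 149, 145, 155, 163, 163, 161, 158, 159, 159, 159, 159, 159, 159, 159, 158, 160, 161, 161, 161, 159, 133, 114, 109, 140, 181, 196, 202, 197, 164, 121, 60, 34, 36, 38, 39, 40]
0.165 [38, 37, 38, 72, 116, 164, 190, 203, 198, 185, 161, 149, 144, 157, 162, 161, 159, 158, 158, 159, 159, 159, 159, 159, 159, 159, 160, 160, 161, 155, 142, 111, 94, 86, 136, 177, 198, 202, 197, 162, 116, 55, 39, 37, 38, 39, 39]
0.17 [39, 37, 37, 65, 107, 163, 188, 203, 199, 182, 158, 148, 147, 159, 161, 160, 158, 158, 158, 159, 159, 159, 159, 158, 157, 157, 158, 160, 160, 153, 136, 109, 90, 88, 141, 178, 203, 203, 192, 161, 111, 51, 41, 36, 38, 39, 39]
0.175 [39, 37, 42, 62, 110, 166, 191, 202, 198, 181, 163, 151, 152, 160, 161, 161, 159, 158, 157, 158, 158, 158, 158, 158, 158, 158, 159, 159, 160, 161, 146, 122, 90, 94, 141, 175, 200, 202, 190, 166, 118, 72, 45, 36, 38, 38, 38]
0.18 [39, 37, 42, 54, 112, 161, 192, 200, 199, 183, 169, 157, 158, 160, 161, 160, 158, 157, 157, 158, 158, 158, 158, 158, 158, 158, 158, 159, 160, 160, 143, 121, 88, 106, 144, 178, 198, 201, 189, 167, 118, 74, 38, 35, 38, 39, 39]
[ 0.47829411 -0.27211704  0.20247059]
```

```bash
python3 -m handwheel '0 -0.2 -4 0 0 0 0.8;0 -0.3 -8 0 0 0 0.8;0 -0.3 -11 0 0 0 0.8;0 -0.3 -14 0 0 0 0.8;0 -0.3 -16 0 0 0 0.8;0 -0.3 -17.2 0 0 0 0.8;0 -0.3 -17.8 0 0 0 0.8;0 -0.3 -17.8 0 0 0 0.8'
python3 -m handwheel '0 0 0 0 0 0 0.8;0 0 0 0 0 0 0.8'
```

```text
time_s: 3.0
position: [0.4781, -0.2738, 0.0245]
tool_rot: [[-0.905, 0.425, -0.001], [0.425, 0.905, 0.001], [0.002, 0.001, -1.0]]
ft_force: [-0.2, 0.4, 0.4]
grip_width: 0.0681
gripper_force: 0.0
time_s: 3.17
position: [0.479, -0.2752, 0.0262]
tool_rot: [[-0.905, 0.425, 0.002], [0.425, 0.905, -0.001], [-0.002, -0.001, -1.0]]
ft_force: [0.2, 0.1, 0.3]
grip_width: 0.068
gripper_force: 0.0
```

```bash
python3 -m handwheel '0 0 0 0 0 0 0.3;0 0 0 0 0 0 0.3;0 0 0 0 0 0 0.3;0 0 0 0 0 0 0.3;0 0 0 0 0 0 0.3;0 0 0 0 0 0 0.3' 35
python3 -m handwheel '0 0 1 0 0 0 0.3;0 0 4 0 0 0 0.3;0 0 8 0 0 0 0.3;0 0 12 0 0 0 0.3;0 0 15 0 0 0 0.3;0 0 15 0 0 0 0.3'
python3 - <<'E'
from h import *
for i in range(3): print(status.observe()["position"]); s=Cam("side")
a,st=blob(s.mask((22,120,90),(34,255,255),(250,450,180,340)));print(a,st,s.proj([.478,-.275,.189]))
cv2.imwrite("pics/g.png",cv2.resize(s.bgr[150:350,260:460],None,fx=2.5,fy=2.5))
E
```

```text
time_s: 3.67
position: [0.4785, -0.2752, 0.025]
tool_rot: [[-0.905, 0.426, 0.0], [0.426, 0.905, -0.0], [-0.0, 0.0, -1.0]]
ft_force: [-0.4, -0.5, -0.1]
grip_width: 0.0254
gripper_force: 0.0
time_s: 4.17
position: [0.4804, -0.2767, 0.1822]
tool_rot: [[-0.905, 0.426, 0.009], [0.425, 0.905, -0.008], [-0.012, -0.004, -1.0]]
ft_force: [0.9, 0.9, 0.7]
grip_width: 0.0256
gripper_force: 0.0
[ 0.48040726 -0.27673502  0.18223227]
[ 0.47948226 -0.27598652  0.17879715]
[ 0.4786349  -0.27524898  0.17629696]
[355.07172996 298.5907173 ] [347 291  18  17 237] [359.75112608 260.84513627]
```

View pics/g.png

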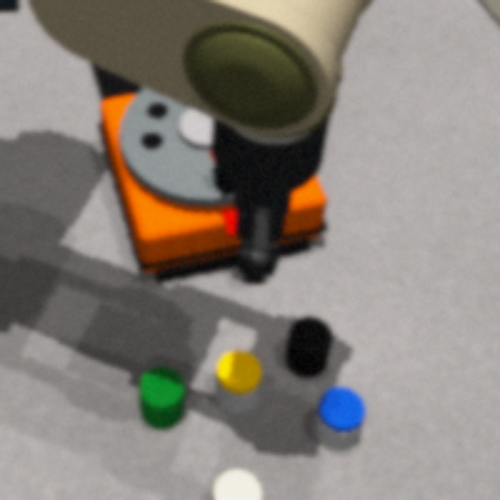

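The picture shows the fingers shut at about (362,258) in the side view, with the cup still on the bench at (355,298). It was not gripped. I'll open, go down again, and look before closing.

```bash
python3 -m handwheel '0 0 0 0 0 0 0.8;0 0 0 0 0 0 0.8;0 0 0 0 0 0 0.8;0 0 -4 0 0 0 0.8;0 0 -8 0 0 0 0.8;0 0 -12 0 0 0 0.8;0 0 -14 0 0 0 0.8;0 0 -15 0 0 0 0.8'
python3 - <<'E'
from h import *
for i in range(4): s=Cam("side")
t=Cam("top");o=status.observe();print(o["position"],o["grip_width"],s.proj(o["position"]),t.proj(o["position"]))
a=cv2.resize(s.bgr[220:340,290:440],None,fx=5,fy=5,interpolation=cv2.INTER_CUBIC)
cv2.imwrite("pics/g2.png",a)
E
```

```text
time_s: 4.98
position: [0.477, -0.2738, 0.0214]
tool_rot: [[-0.905, 0.426, -0.005], [0.426, 0.905, 0.004], [0.006, 0.002, -1.0]]
ft_force: [-0.9, -0.5, 0.3]
grip_width: 0.0681
gripper_force: 0.0
[ 0.47929228 -0.27581619  0.02650595] 0.0683626525261938 [355.58943119 301.64868051] [409.45604112 218.57389686]
```

View pics/g2.png

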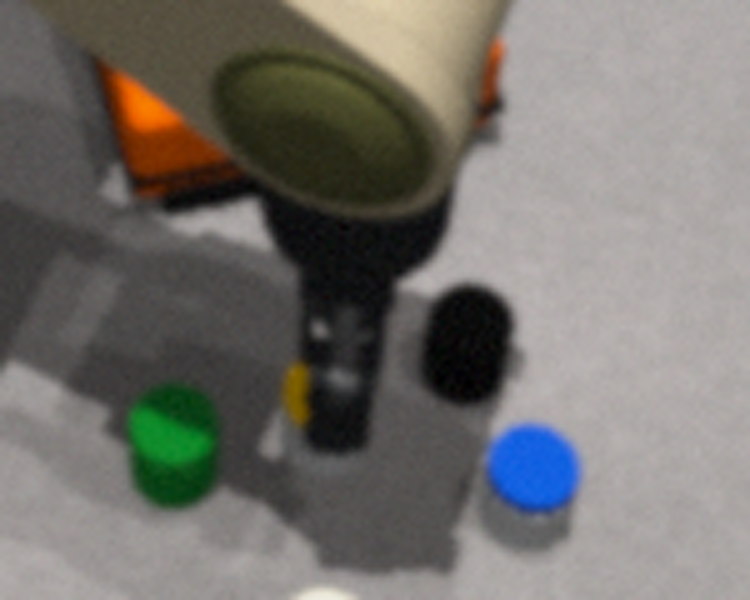

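The near fingertip shows at about (357,309). For this TCP reading it should show near (354,314), so the tips are higher than I assumed. I'll close at 12 mm lower and watch the width.

```bash
python3 -m handwheel '0 0 -0.5 0 0 0 0.8;0 0 -1 0 0 0 0.8;0 0 -1.2 0 0 0 0.8;0 0 -1.2 0 0 0 0.8'
python3 -m handwheel '0 0 0 0 0 0 0.4;0 0 0 0 0 0 0.4;0 0 0 0 0 0 0.4;0 0 0 0 0 0 0.4;0 0 0 0 0 0 0.4' 35
python3 - <<'E'
from h import *
for i in range(2): s=Cam("side")
o=status.observe();print(o["position"],o["grip_width"],o["gripper_force"],s.proj(o["position"]))
print(blob(s.mask((22,120,60),(34,255,255),(330,380,280,320))))
cv2.imwrite("pics/g3.png",cv2.resize(s.bgr[220:340,290:440],None,fx=5,fy=5,interpolation=cv2.INTER_CUBIC))
E
```

```text
time_s: 5.57
position: [0.4783, -0.275, 0.0126]
tool_rot: [[-0.905, 0.426, -0.0], [0.426, 0.905, 0.0], [0.001, 0.0, -1.0]]
ft_force: [-0.0, 0.4, -0.3]
grip_width: 0.0684
gripper_force: 0.0
time_s: 5.98
position: [0.4785, -0.2752, 0.013]
tool_rot: [[-0.905, 0.426, 0.0], [0.426, 0.905, -0.0], [-0.0, -0.0, -1.0]]
ft_force: [-1.3, -1.4, -0.0]
grip_width: 0.0342
gripper_force: 0.0
[ 0.47847857 -0.27514724  0.01300029] 0.03410365250297265 0.0 [354.79111219 304.42033292]
(array([348.85365854, 298.14634146]), array([346, 293,   6,  12,  41], dtype=int32))
```

View pics/g3.png

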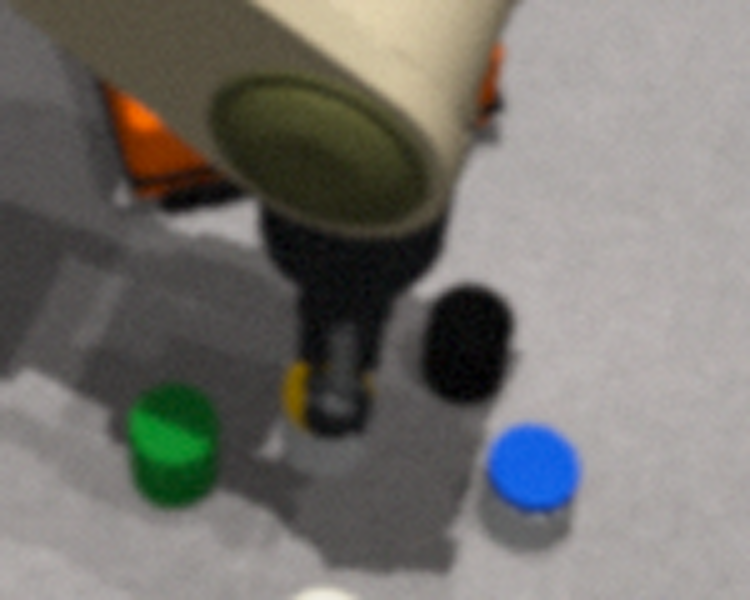

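The picture shows the near fingertip ending at crop (336,435), level with the lid's front rim, and about 3 px right of the cup's centre column. The fingers closed to 34 mm, above the lid. So the real tips are roughly 3 cm higher than the TCP reading suggests and about 7 mm to camera right. I'll open, shift, go lower and measure the hand itself.

```bash
python3 -m handwheel '0 0 0 0 0 0 0.8;0 0 0 0 0 0 0.8;0 0 0 0 0 0 0.8;0 0 0 0 0 0 0.8;-0.6 0.2 0 0 0 0 0.8;-0.6 0.2 -0.4 0 0 0 0.8;-0.6 0.2 -0.8 0 0 0 0.8;-0.6 0.2 -0.8 0 0 0 0.8'
python3 - <<'E'
from h import *
s=Cam("side");s=Cam("side");t=Cam("top")
o=status.observe();print(o["position"],o["q"],o["grip_width"],o["ft_force"])
a=cv2.resize(s.bgr[200:340,270:440],None,fx=4,fy=4,interpolation=cv2.INTER_CUBIC)
b=cv2.resize(t.bgr[150:400,290:450],None,fx=2,fy=2,interpolation=cv2.INTER_CUBIC)
w=np.zeros((560,800,3),np.uint8);w[:560,:480]=a[:,:480];w[:500,480:]=b
cv2.imwrite("pics/g4.png",w)
E
```

```text
time_s: 6.75
position: [0.472, -0.2728, 0.0041]
tool_rot: [[-0.905, 0.426, -0.001], [0.426, 0.905, 0.001], [0.001, 0.0, -1.0]]
ft_force: [-1.3, -0.4, 0.0]
grip_width: 0.0683
gripper_force: 0.0
[ 0.47250563 -0.27315095  0.00480173] [-4.24638690e+01  3.35287927e+01  8.98303083e+01 -9.09720694e-04
  5.66515498e+01 -1.07263662e+02] 0.06831606125234453 [ 0.2463355  -0.4075374   0.42964938]
```

View pics/g4.png

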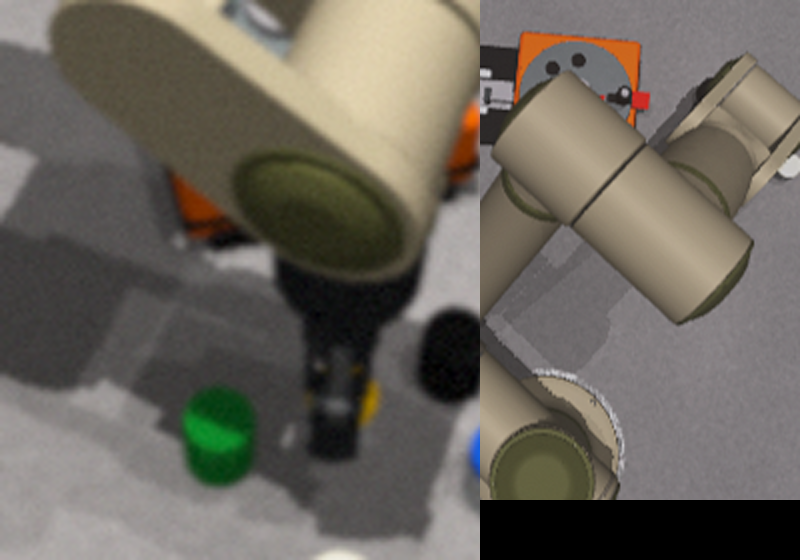

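The hand's near finger now shows at (353.7,315), which is centred on the cup's column. Closing here.

```bash
python3 -m handwheel '0 0 0 0 0 0 0.6;0 0 0 0 0 0 0.5;0 0 0 0 0 0 0.4;0 0 0 0 0 0 0.4;0 0 0 0 0 0 0.4' 35
python3 - <<'E'
from h import *
s=Cam("side");s=Cam("side")
o=status.observe();print(o["position"],o["grip_width"],o["gripper_force"],o["ft_force"])
m=s.mask((22,120,60),(34,255,255),(330,390,275,325));print(blob(m),cv2.boundingRect(m))
E
```

```text
time_s: 7.32
position: [0.4728, -0.273, 0.0054]
tool_rot: [[-0.905, 0.426, 0.001], [0.426, 0.905, -0.0], [-0.001, 0.0, -1.0]]
ft_force: [0.1, 3.0, 5.2]
grip_width: 0.0369
gripper_force: 34.6
[ 0.47278597 -0.27305342  0.00536117] 0.03682829177784009 34.62225258350372 [0.70628311 2.41656971 4.98621872]
(array([361.5952381 , 300.26190476]), array([360, 295,   5,  12,  42], dtype=int32)) (347, 295, 18, 12)
```

It holds at 37 mm with 5 N upward on the tool, so only the finger ends are biting the rim. I'll open and probe downward in small guarded steps to find the bench with the fingertips.

```bash
python3 -m handwheel '0 0 0 0 0 0 0.8;0 0 0 0 0 0 0.8;0 0 0 0 0 0 0.8;0 0 -0.2 0 0 0 0.8;0 0 -0.4 0 0 0 0.8;0 0 -0.5 0 0 0 0.8;0 0 -0.5 0 0 0 0.8' |grep -E "pos|ft|width"
python3 - <<'E'
from h import *
s=Cam("side")
m=s.mask((22,120,60),(34,255,255),(330,390,275,325));print(blob(m),cv2.boundingRect(m),status.observe()["ft_force"])
a=cv2.resize(s.bgr[200:340,290:430],None,fx=4,fy=4,interpolation=cv2.INTER_CUBIC);cv2.imwrite("pics/g5.png",a)
E
python3 -m handwheel '0 0 -0.2 0 0 0 0.8;0 0 -0.3 0 0 0 0.8;0 0 -0.3 0 0 0 0.8'|grep -E "pos|ft|width"
```

```text
position: [0.4723, -0.273, -0.0005]
ft_force: [-0.3, -0.2, -0.4]
grip_width: 0.0683
(array([361.95454545, 300.27272727]), array([360, 296,   4,   9,  22], dtype=int32)) (360, 296, 4, 9) [5.03389661e-01 6.49998256e-02 2.85810621e-04]
position: [0.4723, -0.273, -0.0033]
ft_force: [-0.5, -0.4, -0.7]
grip_width: 0.0681
```

```bash
python3 -m handwheel '0 0 -0.2 0 0 0 0.8;0 0 -0.4 0 0 0 0.8;0 0 -0.4 0 0 0 0.8;0 0 -0.4 0 0 0 0.8'|grep -E "pos|ft|width"; python3 -m handwheel '0 0 -0.1 0 0 0 0.8;0 0 -0.2 0 0 0 0.8;0 0 -0.2 0 0 0 0.8'|grep -E "pos|ft|width"
python3 - <<'E'
from h import *
s=Cam("side")
a=cv2.resize(s.bgr[200:340,290:430],None,fx=4,fy=4,interpolation=cv2.INTER_CUBIC);cv2.imwrite("pics/g6.png",a)
E
```

```text
position: [0.4724, -0.2731, -0.0072]
ft_force: [-0.4, 0.1, -0.4]
grip_width: 0.0684
position: [0.4724, -0.2731, -0.0092]
ft_force: [0.2, -1.1, 0.4]
grip_width: 0.0684
```

View pics/g6.png

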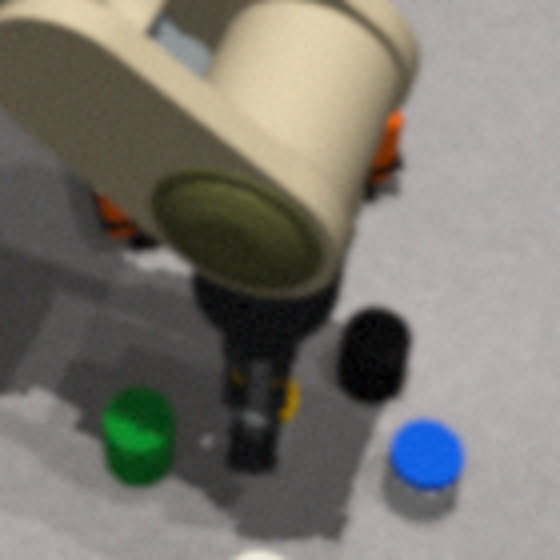

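The tip shows at (353,317), there is no bench contact at reading −9 mm, and the fingers straddle the cup. So readings sit about 3 cm below the true height in this pose, and heights have to come from the camera and from contact. 5 mm lower, then grip.

```bash
python3 -m handwheel '0 0 -0.2 0 0 0 0.8;0 0 -0.4 0 0 0 0.8;0 0 -0.5 0 0 0 0.8;0 0 -0.5 0 0 0 0.8'|grep -E "pos|ft|width"; python3 -m handwheel '0 0 0 0 0 0 0.6;0 0 0 0 0 0 0.5;0 0 0 0 0 0 0.4;0 0 0 0 0 0 0.4;0 0 0 0 0 0 0.4;0 0 0 0 0 0 0.4' 35|grep -E "pos|ft|width|grip"
python3 -m handwheel '0 0 0.5 0 0 0 0.4;0 0 1 0 0 0 0.4;0 0 2 0 0 0 0.4;0 0 3 0 0 0 0.4;0 0 3 0 0 0 0.4;0 0 3 0 0 0 0.4' 35|grep -E "pos|ft|width|grip"
python3 - <<'E'
from h import *
s=Cam("side");s=Cam("side")
m=s.mask((22,120,60),(34,255,255),(330,390,260,325));print(blob(m),cv2.boundingRect(m),status.observe()["position"])
cv2.imwrite("pics/g7.png",cv2.resize(s.bgr[200:340,290:430],None,fx=4,fy=4,interpolation=cv2.INTER_CUBIC))
E
```

```text
position: [0.4723, -0.273, -0.0144]
ft_force: [-0.9, 0.5, -0.4]
grip_width: 0.0683
position: [0.4726, -0.2732, -0.0138]
ft_force: [0.5, 0.4, 4.7]
grip_width: 0.0385
gripper_force: 35.5
position: [0.4728, -0.2734, 0.0168]
ft_force: [-0.8, -0.5, -0.8]
grip_width: 0.0386
gripper_force: 35.4
(array([362.32258065, 294.38709677]), array([360, 290,   5,  10,  31], dtype=int32)) (360, 290, 5, 10) [ 0.47232361 -0.27303102  0.01586671]
```

View pics/g7.png

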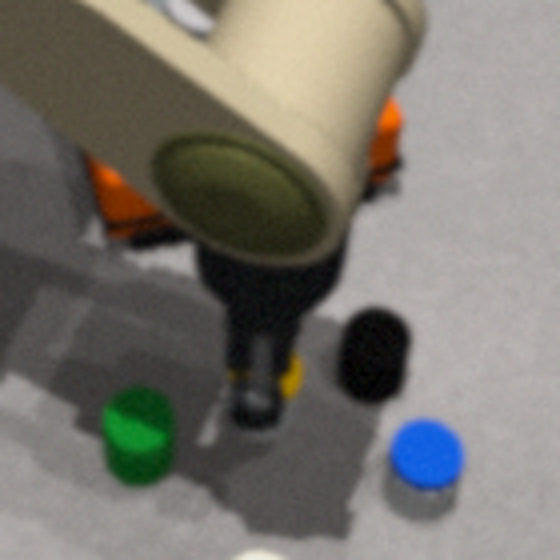

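The cup is held: width 38.6 mm, 35 N, and the lid crescent has risen from row 300 to 294. Lifting high, then carrying over to the bay while turning by −70°.

```bash
python3 -m handwheel '0 0 3 0 0 0 0.4;0 0 6 0 0 0 0.4;0 0 9 0 0 0 0.4;0 0 12 0 0 0 0.4;0 0 15 0 0 0 0.4;0 0 16 0 0 0 0.4;0 0 16 0 0 0 0.4' |grep -E "pos|ft|width|grip"
python3 - <<'E'
from h import *
s=Cam("side");t=Cam("top");o=status.observe();print(o["position"],s.proj([.4783,-.2752,.165+.04]),t.proj([.4783,-.2752,.205]))
for c,b in((s,(330,390,220,280)),(t,(380,440,190,240))):
    m=c.mask((22,120,60),(34,255,255),b);print(cv2.countNonZero(m),cv2.boundingRect(m))
E
python3 -m handwheel '0.7 4 0 0 0 -7 0.4;1.4 8 0 0 0 -14 0.4;2.1 12 0 0 0 -21 0.4;2.8 16 0 0 0 -28 0.4;3.5 20 0 0 0 -35 0.4;4.2 24 0 0 0 -42 0.4;4.9 28 0 0 0 -49 0.4;5.6 32 0 0 0 -56 0.4' |grep -E "pos|ft|width|grip"
python3 -m handwheel '0.6 4 0 0 0 -7 0.4;1.7 7.6 0 0 0 -13.8 0.4;1.7 7.6 0 0 0 -13.8 0.4;1.7 7.6 0 0 0 -13.8 0.4;1.7 7.6 0 0 0 -13.8 0.4'
python3 - <<'E'
from h import *
s=Cam("side");s=Cam("side");t=Cam("top");o=status.observe();print(o["position"],o["q"])
P=o["position"]+[.006,.001,.0138]
print("lid expected",s.proj(P+[0,0,.04]),t.proj(P+[0,0,.04]))
for c in (s,t):
    m=c.mask((20,110,60),(34,255,255),(200,420,60,340));n,l,st,ce=cv2.connectedComponentsWithStats(m);print([(st[i].tolist(),ce[i].round(1).tolist()) for i in range(1,n) if st[i,4]>8])
cv2.imwrite("pics/s8.png",s.bgr);cv2.imwrite("pics/t8.png",t.bgr)
E
```

```text
position: [0.4732, -0.2738, 0.1783]
ft_force: [0.2, 0.5, -0.7]
grip_width: 0.0384
gripper_force: 35.8
[ 0.47209205 -0.27281145  0.17493849] [360.48785884 256.23053614] [421.1031557  208.76287119]
49 (367, 245, 7, 12)
0 (0, 0, 0, 0)
position: [0.5239, 0.0258, 0.174]
ft_force: [-0.1, -0.2, -0.5]
grip_width: 0.0389
gripper_force: 35.9
time_s: 12.13
position: [0.541, 0.0997, 0.1744]
tool_rot: [[0.013, 1.0, -0.003], [1.0, -0.013, -0.0], [-0.0, -0.003, -1.0]]
ft_force: [0.4, -0.2, -1.3]
grip_width: 0.0387
gripper_force: 36.0
[0.5414693  0.09864695 0.1754426 ] [-1.99560817e+00  2.27117180e+01  7.61844903e+01 -1.13083645e-02
  8.11655911e+01 -1.09154988e+00]
lid expected [328.52436085 124.95782518] [285.65191711 181.27534584]
[([320, 122, 16, 13, 157], [327.7, 128.0])]
[([291, 183, 3, 7, 11], [292.1, 186.2])]
```

```bash
python3 -m handwheel '0.4 2.4 0 0 0 -4.2 0.4;0.4 2.4 -2 0 0 -4.2 0.4;0.4 2.4 -5 0 0 -4.2 0.4;0.4 2.4 -8 0 0 -4.2 0.4;0.4 2.4 -11 0 0 -4.2 0.4;0.4 2.4 -12.5 0 0 -4.2 0.4;0.4 2.4 -13 0 0 -4.2 0.4;0.4 2.4 -13 0 0 -4.2 0.4'
cat > lid.py <<'E'
from h import *
def lid(box=(290,370,90,240)):
    for i in range(3): s=Cam("side")
    o=status.observe(); m=s.mask((20,110,60),(34,255,255),box); _,st=blob(m)
    x0,y0,w,h=st[:4]; n=cv2.boundingRect(m)
    a=np.radians(-5); ex=np.array([np.cos(a),np.sin(a)]);ey=np.array([-np.sin(a),np.cos(a)])
    u=x0+(w-1)/2; vb=y0+h-.5
    g=s.im.astype(float); 
    base=o["position"][2]+.0138
    P=s.plane((u,vb),base+.035)[:2]; d=P-s.p[:2]; d/=np.linalg.norm(d); C=P+.02*d
    print("reading",o["position"],"box",st,"cup xy",C,"feeder rel x,y mm",1000*(C@ex-.538),1000*(C@ey))
    return s
if __name__=="__main__": lid()
E
python3 lid.py
```

```text
time_s: 12.95
position: [0.5453, 0.123, 0.0451]
tool_rot: [[0.089, 0.996, -0.002], [0.996, -0.089, -0.0], [-0.0, -0.002, -1.0]]
ft_force: [0.3, 0.1, -1.1]
grip_width: 0.0388
gripper_force: 36.0
reading [0.54662452 0.12353261 0.0473659 ] box [319 154  15  12 139] cup xy [0.54723191 0.11439577] feeder rel x,y mm -2.820719361643076 161.65486732507117
```

```bash
python3 - <<'E'
from h import *
s=Cam("side");t=Cam("top")
P=s.plane((355.5,307.5),.035)[:2]; d=P-s.p[:2]; d/=np.linalg.norm(d); print("start check",P+.02*d)
o=status.observe();print(o["position"])
m=t.mask((18,90,50),(36,255,255),(240,330,140,230));n,l,st,ce=cv2.connectedComponentsWithStats(m);print([(st[i].tolist(),ce[i].round(1).tolist()) for i in range(1,n) if st[i,4]>3])
a=np.radians(-5); ex=np.array([np.cos(a),np.sin(a)]);ey=np.array([-np.sin(a),np.cos(a)])
W=lambda x,y:(.538+x)*ex+y*ey
print("proj lid if centred base.06:",t.proj([*W(0,.172),.105]),s.proj([*W(0,.172),.105]))
v=np.zeros((500,800,3),np.uint8)
A=cv2.resize(s.bgr[110:235,290:390],None,fx=4,fy=4,interpolation=cv2.INTER_CUBIC);v[:500,:400]=A
B=cv2.resize(t.bgr[140:265,240:340],None,fx=4,fy=4,interpolation=cv2.INTER_CUBIC);v[:500,400:]=B
cv2.imwrite("pics/s9.png",v)
E
```

```text
start check [ 0.48109509 -0.27544573]
[0.54644977 0.12375438 0.04726172]
[]
proj lid if centred base.06: [280.99103238 189.8928495 ] [326.1201886  155.50370155]
```

View pics/s9.png

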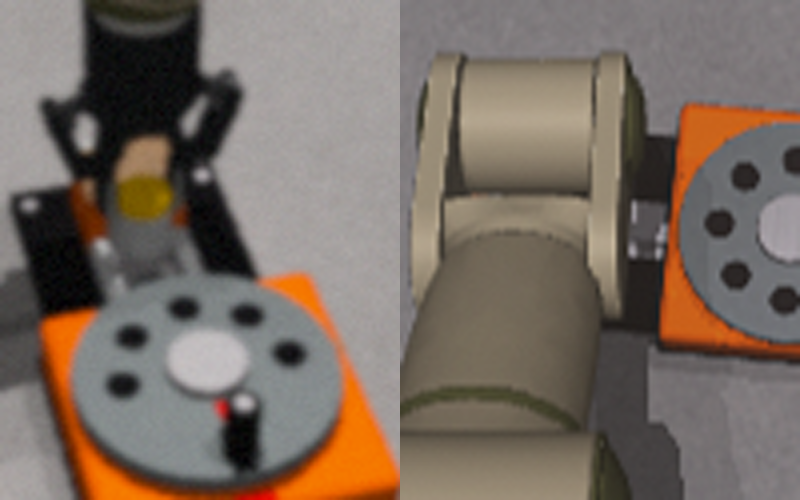

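The picture (side half left, top half right) shows the cup hanging upright between the guides, with its lid at (326,159.5) in the side view and the hand vertical. In one camera, height and feed position trade off against each other, so I lower it in guarded steps and let the floor contact settle the height.

```bash
python3 -m handwheel '0.1 0.3 -0.4 0 0 0 0.4;0.1 0.3 -0.8 0 0 0 0.4;0.1 0.3 -1.2 0 0 0 0.4;0.1 0.3 -1.6 0 0 0 0.4;0.1 0.3 -1.6 0 0 0 0.4;0.1 0.3 -1.6 0 0 0 0.4'|grep -E "pos|ft"
python3 lid.py
```

```text
position: [0.5465, 0.1269, 0.0296]
ft_force: [-0.1, 0.3, -1.0]
reading [0.54684185 0.12687468 0.03008813] box [319 158  14  11 133] cup xy [0.5481253 0.1207328] feeder rel x,y mm -2.4830399023486605 168.04564536180334
```

```bash
cat > lid.py <<'E'
from h import *
a=np.radians(-5); ex=np.array([np.cos(a),np.sin(a)]);ey=np.array([-np.sin(a),np.cos(a)])
def cr(p,m):   # last falling crossing of level m
    i=np.where(p>m)[0][-1]; return i+(p[i]-m)/(p[i]-p[i+1])
def lid(box=(290,370,90,240),dz=.0138,s=None,base=None):
    S=[Cam("side") for i in range(3)]
    o=status.observe(); c,st=blob(S[-1].mask((20,110,60),(34,255,255),box)); x0,y0,w,h=st[:4]; s=S[-1]
    g=np.mean([np.minimum(k.im[...,0],k.im[...,1]).astype(float)-k.im[...,2] for k in S],0)
    r=int(y0+h*.6); cc=int(round(x0+(w-1)/2))
    row=g[r-1:r+2,x0-6:x0+w+6].mean(0); m=np.percentile(row,80)/2
    R=x0-6+cr(row,m); L=x0+w+5-cr(row[::-1],m); u=(L+R)/2
    col=g[y0:y0+h+8,cc-1:cc+2].mean(1); vb=y0+cr(col,np.percentile(col[:h],70)/2)
    base=o["position"][2]+dz if base is None else base
    P=s.plane((u,vb),base+.035)[:2]; d=P-s.p[:2]; d/=np.linalg.norm(d); C=P+.02*d
    print("reading",o["position"].round(4),"L,R,bottom",L,R,vb,"width mm",(R-L)/s.f*1000*np.linalg.norm(np.append(P,base)-s.p),"rel mm",(1000*(C@ex-.538)).round(1),(1000*(C@ey)).round(1))
if __name__=="__main__":
    import sys; lid(base=float(sys.argv[1]) if len(sys.argv)>1 else None)
E
python3 lid.py
python3 -m handwheel '0 0 -0.3 0 0 0 0.4;0 0 -0.6 0 0 0 0.4;0 0 -0.8 0 0 0 0.4;0 0 -0.8 0 0 0 0.4'|grep -E "pos|ft"
python3 lid.py
```

```text
reading [0.5468 0.1269 0.0301] L,R,bottom 318.87138047138046 332.0805555555556 168.2225806451613 width mm 37.3851180519869 rel mm -2.3 169.1
position: [0.5472, 0.1269, 0.0236]
ft_force: [-4.9, -0.9, 17.1]
reading [0.5472 0.1269 0.0236] L,R,bottom 318.9890909090909 332.0035211267606 169.83883161512028 width mm 36.981825858883724 rel mm -2.1 169.4
```

```bash
python3 - <<'E'
from lid import *
s=Cam("side"); g=cv2.imread("pics/side0.png").astype(np.float32).min(2)
for yy in (.160,.165,.170,.175,.18,.185):
    print(yy,[int(cv2.getRectSubPix(g,(1,1),tuple(map(float,s.proj([*((.538+x)*ex+yy*ey),.038]))))[0,0]) for x in np.arange(-.044,.0441,.002)])
o=status.observe();print(o["ft_force"],o["wrist_torque"])
E
```

```text
0.16 [20, 40, 73, 118, 164, 193, 212, 218, 217, 211, 197, 189, 186, 186, 188, 189, 186, 184, 184, 187, 187, 186, 184, 185, 185, 185, 185, 184, 182, 171, 153, 132, 134, 154, 182, 205, 216, 217, 204, 176, 138, 89, 52, 26, 19]
0.165 [27, 44, 74, 119, 160, 193, 210, 218, 217, 210, 201, 191, 187, 185, 185, 186, 185, 184, 184, 185, 185, 182, 182, 183, 185, 184, 183, 184, 179, 168, 151, 136, 137, 157, 185, 206, 219, 216, 203, 178, 133, 88, 46, 31, 23]
0.17 [26, 41, 76, 119, 165, 193, 212, 220, 217, 208, 193, 186, 180, 178, 176, 177, 178, 179, 178, 177, 177, 177, 177, 175, 176, 177, 177, 176, 172, 162, 146, 133, 134, 157, 185, 204, 214, 215, 201, 170, 131, 85, 48, 24, 21]
0.175 [24, 43, 71, 115, 157, 191, 209, 217, 217, 208, 192, 177, 164, 159, 157, 159, 160, 160, 162, 160, 159, 158, 157, 157, 157, 158, 159, 160, 157, 148, 136, 128, 136, 157, 185, 205, 218, 214, 198, 171, 125, 81, 43, 27, 20]
0.18 [21, 38, 70, 113, 158, 191, 210, 220, 217, 203, 183, 160, 141, 127, 118, 119, 121, 123, 126, 127, 126, 124, 121, 116, 117, 119, 123, 123, 121, 116, 105, 104, 120, 153, 184, 206, 215, 214, 201, 172, 132, 82, 49, 27, 18]
0.185 [19, 33, 58, 96, 144, 180, 206, 211, 207, 194, 166, 137, 109, 94, 88, 87, 87, 88, 90, 92, 91, 89, 88, 85, 83, 85, 86, 86, 84, 77, 72, 79, 104, 139, 176, 199, 211, 212, 199, 174, 132, 89, 51, 30, 20]
[-4.25489595 -0.17705543 16.60311873] [-0.08062394  1.08458436  0.01929977]
```

Contact came at base height about 37 mm, which is the guide tops, and the wrist moment puts it on the −x side. The side view agrees, with the cup about 3 mm to −x of the channel. Lift slightly, shift +3 mm in x and +2 mm in y, lower again.

```bash
python3 -m handwheel '0 0 0.4 0 0 0 0.4;0.3 0.2 0.6 0 0 0 0.4;0.3 0.2 0.6 0 0 0 0.4;0.3 0.2 0.2 0 0 0 0.4;0.3 0.2 -0.2 0 0 0 0.4;0.3 0.2 -0.4 0 0 0 0.4;0.3 0.2 -0.4 0 0 0 0.4'|grep -E "pos|ft"
python3 - <<'E'
from rig import status
o=status.observe();print(o["wrist_torque"])
E
python3 lid.py
```

```text
position: [0.5492, 0.1288, 0.0169]
ft_force: [0.3, 0.7, -0.6]
[-0.00270494 -0.00024511  0.01405343]
reading [0.5497 0.1289 0.0178] L,R,bottom 319.6576433121019 332.56107954545456 170.94283489096574 width mm 36.82977599079567 rel mm 0.0 170.5
```

```bash
python3 -m handwheel '0 0 -0.3 0 0 0 0.4;0 0 -0.6 0 0 0 0.4;0 0 -0.8 0 0 0 0.4;0 0 -0.8 0 0 0 0.4'|grep -E "pos|ft"
python3 -m handwheel '0 0 -0.1 0 0 0 0.4;0 0 -0.2 0 0 0 0.4;0 0 -0.2 0 0 0 0.4'|grep -E "pos|ft"
python3 lid.py
```

```text
position: [0.5494, 0.1289, 0.0094]
ft_force: [0.3, 0.9, -0.9]
position: [0.5497, 0.1289, 0.0078]
ft_force: [0.4, -0.2, -1.3]
reading [0.5498 0.1289 0.008 ] L,R,bottom 319.6766990291262 332.7015831134565 173.17465034965034 width mm 37.41934306483001 rel mm 0.6 171.5
```

```bash
python3 -m handwheel '0 0 -0.1 0 0 0 0.4;0 0 -0.2 0 0 0 0.4;0 0 -0.2 0 0 0 0.4'|grep -E "pos|ft"
python3 -m handwheel '0 0 0 0 0 0 0.5;0 0 0 0 0 0 0.55;0 0 0 0 0 0 0.65;0 0 0 0 0 0 0.65;0 0 0 0 0 0 0.65'|grep -E "pos|ft|gri"
python3 lid.py .02
python3 -m handwheel '0 0 1 0 0 0 0.65;0 0 2 0 0 0 0.65;0 0 4 0 0 0 0.65;0 0 7 0 0 0 0.65;0 0 10 0 0 0 0.65;0 0 14 0 0 0 0.65;0 0 18 0 0 0 0.65;0 0 18 0 0 0 0.65'|grep -E "pos|ft|gri"
python3 lid.py .02
```

```text
position: [0.5498, 0.1289, 0.0062]
ft_force: [-1.6, -0.6, 2.9]
position: [0.5497, 0.1289, 0.0059]
ft_force: [0.0, -0.3, -0.6]
grip_width: 0.0552
gripper_force: 0.0
reading [0.5497 0.1289 0.0059] L,R,bottom 319.13434343434346 332.6697222222222 173.70346020761247 width mm 38.92028738185647 rel mm -0.2 171.5
position: [0.5527, 0.1291, 0.1952]
ft_force: [0.1, -0.3, 0.8]
grip_width: 0.0554
gripper_force: 0.0
reading [0.5495 0.1289 0.1866] L,R,bottom 319.13783269961976 331.82279909706546 173.44070588235294 width mm 36.49701030447098 rel mm -1.1 172.8
```

The cup stands released in the bay at feeder (≈0, ≈172) mm. Two grasps now agree that the real grasp centre sits about 5.5 mm along −tool x, and the tips about 35 mm above, the TCP reading. Applying that offset to the knob, the reading target is (0.5247, −0.111, 0.082).

```bash
python3 -m handwheel '-0.4 -4 0 0 0 0 0.65;-0.8 -8 0 0 0 0 0.65;-1.2 -12 0 0 0 0 0.65;-1.6 -16 0 0 0 0 0.65;-2 -20 0 0 0 0 0.65;-2.3 -23 0 0 0 0 0.65;-2.5 -24 0 0 0 0 0.65;-2.5 -24 0 0 0 0 0.65'|grep -E "pos|ft"
python3 - <<'E'
from h import *
for i in range(3): s=Cam("side")
o=status.observe();print(o["time_s"],o["position"])
t=Cam("top")
# yellow lid still in place? knob cap visible?
print(blob(s.mask((20,110,60),(34,255,255),(290,370,90,240))))
E
python3 -m handwheel '0 0 -2 0 0 0 0.65;0 0 -4 0 0 0 0.65;0 0 -5 0 0 0 0.65;0 0 -5 0 0 0 0.65'|grep -E "pos|ft"
```

```text
position: [0.5239, -0.1129, 0.1848]
ft_force: [0.6, -0.8, 0.7]
18.45 [ 0.52458443 -0.10971509  0.18550274]
(array([357.08333333,  93.75641026]), array([343,  90,  27,  10, 156], dtype=int32))
position: [0.5238, -0.1091, 0.1338]
ft_force: [-0.5, 0.2, 0.5]
```

```bash
python3 -m handwheel '0 0 -1 0 0 0 0.65;0 0 -2 0 0 0 0.65;0 0 -2.6 0 0 0 0.65;0 0 -2.6 0 0 0 0.65'|grep -E "pos|ft"; python3 - <<'E'
from h import *
for i in range(2): s=Cam("side")
print(status.observe()["position"])
g=s.im.max(2).astype(int)
for r in range(206,228,3): print(r,g[r,325:380:1].tolist())
E
```

```text
position: [0.5245, -0.1102, 0.1095]
ft_force: [-0.3, -0.3, 0.6]
[ 0.52506236 -0.11076342  0.11054047]
206 [48, 54, 65, 68, 66, 64, 61, 44, 28, 9, 23, 37, 53, 68, 84, 114, 150, 168, 163, 150, 127, 108, 98, 87, 77, 74, 79, 83, 82, 84, 84, 83, 84, 85, 86, 77, 59, 42, 37, 55, 69, 70, 73, 79, 85, 85, 84, 86, 83, 104, 164, 228, 243, 243, 233]
209 [61, 66, 63, 65, 68, 65, 61, 60, 39, 26, 23, 35, 61, 62, 66, 71, 87, 92, 99, 92, 83, 68, 50, 44, 57, 63, 67, 54, 47, 53, 63, 71, 70, 73, 72, 74, 76, 71, 74, 76, 76, 85, 86, 83, 85, 82, 83, 84, 84, 87, 121, 162, 186, 202, 205]
212 [64, 63, 63, 62, 66, 64, 67, 65, 61, 67, 71, 77, 75, 74, 79, 103, 120, 122, 128, 130, 111, 71, 37, 25, 45, 55, 60, 58, 44, 26, 43, 53, 59, 60, 59, 64, 62, 75, 80, 86, 84, 80, 87, 86, 83, 85, 87, 82, 84, 108, 144, 169, 180, 181, 189]
215 [53, 53, 55, 52, 57, 54, 51, 54, 59, 69, 91, 108, 111, 114, 114, 114, 107, 91, 75, 58, 49, 37, 21, 6, 11, 12, 11, 12, 13, 24, 35, 49, 51, 53, 53, 50, 57, 55, 62, 74, 74, 73, 73, 79, 80, 84, 80, 76, 94, 130, 165, 177, 187, 210, 230]
218 [54, 52, 50, 55, 54, 53, 51, 57, 64, 86, 101, 111, 110
[... 186 characters left out ...]
, 50, 57, 52, 56, 50, 56, 68, 85, 87, 78, 68, 59, 55, 53, 56, 54, 55, 46, 33, 21, 11, 3, 8, 14, 12, 14, 18, 33, 50, 55, 56, 63, 66, 73, 71, 69, 73, 72, 69, 65, 60, 67, 79, 109, 134, 156, 167, 178, 180, 179, 178, 178, 181]
224 [55, 51, 52, 56, 64, 64, 61, 63, 65, 62, 60, 57, 53, 52, 55, 51, 53, 54, 55, 50, 42, 31, 13, 11, 6, 10, 10, 15, 30, 51, 63, 71, 70, 69, 68, 68, 72, 68, 60, 62, 71, 87, 112, 134, 146, 157, 160, 165, 174, 171, 175, 179, 183, 182, 181]
227 [50, 52, 52, 52, 55, 58, 63, 57, 56, 58, 68, 72, 68, 58, 63, 63, 66, 66, 67, 70, 68, 70, 56, 39, 27, 25, 27, 36, 42, 53, 61, 62, 64, 59, 59, 62, 71, 83, 101, 114, 139, 149, 152, 157, 159, 156, 157, 158, 154, 159, 158, 165, 173, 195, 227]
```

The finger tips show at columns 334 and 362 around the knob at 350.5. They are level with its top at reading 0.1105, which agrees with the offset. I'll shift 3 mm in +x, lower to a reading of about 0.081 and close gently.

```bash
python3 -m handwheel '0.3 0 -0.5 0 0 0 0.65;0.3 0 -1.2 0 0 0 0.65;0.3 0 -2 0 0 0 0.65;0.3 0 -2.6 0 0 0 0.65;0.3 0 -2.9 0 0 0 0.65;0.3 0 -2.9 0 0 0 0.65;0.3 0 -2.9 0 0 0 0.65'|grep -E "pos|ft"
python3 -m handwheel '0 0 0 0 0 0 0.5;0 0 0 0 0 0 0.4;0 0 0 0 0 0 0.35;0 0 0 0 0 0 0.3;0 0 0 0 0 0 0.25;0 0 0 0 0 0 0.2;0 0 0 0 0 0 0.2;0 0 0 0 0 0 0.2' 25|grep -E "time|pos|ft|grip"
```

```text
position: [0.5277, -0.1111, 0.0808]
ft_force: [0.2, -0.3, -0.1]
time_s: 20.52
position: [0.5277, -0.1111, 0.0811]
ft_force: [-1.0, 1.2, 3.5]
grip_width: 0.0213
gripper_force: 24.4
```

The knob is held at width 21.3 mm and reading (0.5277, −0.1111). I compare the wheel's holes with the first picture to see whether gripping turned the wheel.

```bash
cat > holes.py <<'E'
from h import *
def cen(g,u,v):
    x0,y0=int(round(u))-5,int(round(v))-4; w=g[y0:y0+9,x0:x0+11]; W=np.clip(95-w,0,None); Y,X=np.mgrid[y0:y0+9,x0:x0+11]; return np.array([(W*X).sum(),(W*Y).sum()])/max(W.sum(),1),W.sum()
if __name__=="__main__":
    s=Cam("side"); S=[Cam("side") for i in range(3)]
    g1=np.mean([k.bgr.max(2) for k in S],0); g0=cv2.imread("pics/side0.png").max(2).astype(float)
    C=np.array([.5303,-.0461])
    for p in ((320.9,205.9),(323.2,194.7),(336.2,187.1),(351.5,188.2),(362.6,198.2)):
        a,wa=cen(g0,*p);b,wb=cen(g1,*p)
        A=s.plane(a,.101)[:2]-C;B=s.plane(b,.101)[:2]-C
        print(a.round(2),b.round(2),int(wa),int(wb),"r",np.linalg.norm(A).round(4),"dtheta",np.arctan2(A[0]*B[1]-A[1]*B[0],A@B).round(3))
    o=status.observe(); print(o["time_s"],o["position"],o["ft_force"])
E
python3 holes.py
```

```text
[320.27 205.9 ] [320.79 206.17] 2165 5290 r 0.0539 dtheta 0.022
[322.59 193.83] [323.94 195.29] 1913 4895 r 0.054 dtheta 0.054
[335.52 186.72] [337.44 187.15] 1784 5144 r 0.0541 dtheta -0.085
[351.35 188.43] [352. 188.] 1911 7746 r 0.0538 dtheta -0.013
[361.88 198.02] [362.94 198.  ] 2099 7668 r 0.0538 dtheta -0.01
20.7167 [ 0.52776054 -0.11116907  0.08112457] [-2.57430092  0.16800052  4.12824684]
```

```bash
sed -i 's/W=np.clip(95-w,0,None)/W=np.clip(w.min()+.35*(np.percentile(w,80)-w.min())-w,0,None)/' holes.py; python3 holes.py
```

```text
[320.3  205.87] [320.34 206.52] 652 260 r 0.0539 dtheta 0.038
[322.63 193.83] [324.75 195.79] 595 309 r 0.0539 dtheta 0.068
[335.52 186.7 ] [339.24 186.85] 520 638 r 0.0541 dtheta -0.177
[351.38 188.44] [351.94 188.57] 494 8 r 0.0538 dtheta -0.027
[361.87 198.02] [360.59 197.79] 625 14 r 0.0538 dtheta 0.03
20.9167 [ 0.52775086 -0.11115545  0.081087  ] [-2.32915673 -0.23875481  5.61098615]
```

The first (clean) hole says the wheel turned about +0.04 rad on gripping. That puts the circle in readings at centre (0.530, −0.0406), r ≈ 70.6 mm. Here is a script that fits the true circle from readings and radial force and proposes the rows.

```bash
cat > circ.py <<'E'
# usage: circ.py N STEPDEG [dx dy of last commanded shift, cm]  -> logs a sample, fits circle, prints next rows
import sys,json,os
from h import *
from scipy.optimize import least_squares
N,step=int(sys.argv[1]),float(sys.argv[2]); F="log.json"
L=json.load(open(F)) if os.path.exists(F) else {"cmd":[.5277,-.1111],"s":[]}
if len(sys.argv)>3: L["cmd"]=[L["cmd"][0]+float(sys.argv[3])/100,L["cmd"][1]+float(sys.argv[4])/100]
P,Fo=[],[]
for i in range(3):
    get_image("side"); o=status.observe(); P.append(o["position"][:2]);Fo.append(o["ft_force"][:2])
p,f=np.mean(P,0),np.mean(Fo,0); L["s"].append([*p,*f]); json.dump(L,open(F,"w"))
S=np.array(L["s"])
def res(v):
    d=S[:,:2]-v[:2]; R=np.linalg.norm(d,axis=1); st=-(S[:,2:]*d).sum(1)/R/6000
    return np.r_[(R-v[2]-st)/.0002,(v-[.530,-.0406,.0706])/[.002,.002,.0015]]
v=least_squares(res,[.530,-.0406,.0706]).x; d=p-v[:2]; R=np.linalg.norm(d); u=d/R
cmd=np.array(L["cmd"]); dc=cmd-v[:2]
ph=np.degrees(np.arctan2(dc[1],dc[0])); pm=np.degrees(np.arctan2(d[1],d[0]))
print("t",o["time_s"],"C,r mm",(v*1000).round(2),"wheel deg meas",((pm+95)%360).round(1),"cmd",((ph+95)%360).round(1),"Frad(out strain N)",(-f@u).round(2),"Ftan",(f@[-u[1],u[0]]).round(2),"cmd-read",((cmd-p)*1000).round(1),"Fz",o["ft_force"][2].round(1),"res mm",(res(v)[:len(S)]*.2).round(2)[-4:])
for k in range(1,N+1):
    a=np.radians(ph+step*k); q=((v[:2]+v[2]*np.array([np.cos(a),np.sin(a)])-cmd)*100).round(2); print("%g %g 0 0 0 0 0.2;"%tuple(q),end="")
print()
E
python3 circ.py 4 2.5
```

```text
t 21.0667 C,r mm [530.   -40.58  70.59] wheel deg meas 3.2 cmd 3.1 Frad(out strain N) 0.06 Ftan -2.57 cmd-read [-0.1  0. ] Fz 5.4 res mm [-0.]
0.31 -0.01 0 0 0 0 0.2;0.62 0 0 0 0 0 0.2;0.92 0.03 0 0 0 0 0.2;1.23 0.06 0 0 0 0 0.2;
```

```bash
python3 -m handwheel '0.31 -0.01 0 0 0 0 0.2;0.62 0 0 0 0 0 0.2;0.92 0.03 0 0 0 0 0.2;1.23 0.06 0 0 0 0 0.2' 25|grep -E "ft|grip"; python3 circ.py 4 3 1.23 0.06
```

```text
ft_force: [-2.0, 0.3, 5.3]
grip_width: 0.0216
gripper_force: 24.8
t 21.55 C,r mm [530.7  -40.61  70.63] wheel deg meas 13.2 cmd 12.6 Frad(out strain N) 0.28 Ftan 0.02 cmd-read [-0.7  0.1] Fz 3.7 res mm [-0.04  0.04]
0.37 0.05 0 0 0 0 0.2;0.73 0.12 0 0 0 0 0.2;1.09 0.22 0 0 0 0 0.2;1.44 0.33 0 0 0 0 0.2;
```

```bash
python3 -m handwheel '0.37 0.05 0 0 0 0 0.2;0.73 0.12 0 0 0 0 0.2;1.09 0.22 0 0 0 0 0.2;1.44 0.33 0 0 0 0 0.2'|grep -E "ft|width"; python3 circ.py 6 3 1.44 0.33
```

```text
ft_force: [-1.9, -0.7, 6.5]
grip_width: 0.0211
t 22.0333 C,r mm [531.12 -40.55  70.69] wheel deg meas 24.7 cmd 24.3 Frad(out strain N) 0.19 Ftan 0.32 cmd-read [-0.6 -0. ] Fz 4.9 res mm [-0.02 -0.02  0.04]
0.35 0.12 0 0 0 0 0.2;0.69 0.27 0 0 0 0 0.2;1.02 0.44 0 0 0 0 0.2;1.34 0.62 0 0 0 0 0.2;1.65 0.82 0 0 0 0 0.2;1.95 1.04 0 0 0 0 0.2;
```

```bash
python3 -m handwheel '0.35 0.12 0 0 0 0 0.2;0.69 0.27 0 0 0 0 0.2;1.02 0.44 0 0 0 0 0.2;1.34 0.62 0 0 0 0 0.2;1.65 0.82 0 0 0 0 0.2;1.95 1.04 0 0 0 0 0.2'|grep -E "ft|width"; python3 circ.py 6 3 1.95 1.04
```

```text
ft_force: [-3.5, -2.3, 6.7]
grip_width: 0.0208
t 22.6833 C,r mm [531.11 -40.55  70.69] wheel deg meas 42.6 cmd 42.3 Frad(out strain N) 0.81 Ftan -0.55 cmd-read [-0.4 -0.1] Fz 4.8 res mm [-0.02 -0.02  0.04 -0.  ]
0.29 0.23 0 0 0 0 0.2;0.57 0.48 0 0 0 0 0.2;0.83 0.74 0 0 0 0 0.2;1.08 1.01 0 0 0 0 0.2;1.31 1.3 0 0 0 0 0.2;1.53 1.6 0 0 0 0 0.2;
```

```bash
python3 -m handwheel '0.29 0.23 0 0 0 0 0.2;0.57 0.48 0 0 0 0 0.2;0.83 0.74 0 0 0 0 0.2;1.08 1.01 0 0 0 0 0.2;1.31 1.3 0 0 0 0 0.2;1.53 1.6 0 0 0 0 0.2'|grep -E "ft|width"; python3 circ.py 6 3.5 1.53 1.6
```

```text
ft_force: [-3.2, -3.6, 5.7]
grip_width: 0.0212
t 23.3333 C,r mm [531.13 -40.42  70.81] wheel deg meas 60.3 cmd 60.2 Frad(out strain N) 0.67 Ftan -1.52 cmd-read [-0.2  0.1] Fz 5.5 res mm [-0.02  0.04 -0.03  0.02]
0.24 0.36 0 0 0 0 0.2;0.46 0.73 0 0 0 0 0.2;0.65 1.12 0 0 0 0 0.2;0.81 1.52 0 0 0 0 0.2;0.95 1.93 0 0 0 0 0.2;1.07 2.35 0 0 0 0 0.2;
```

```bash
python3 -m handwheel '0.24 0.36 0 0 0 0 0.2;0.46 0.73 0 0 0 0 0.2;0.65 1.12 0 0 0 0 0.2;0.81 1.52 0 0 0 0 0.2;0.95 1.93 0 0 0 0 0.2;1.07 2.35 0 0 0 0 0.2'|grep -E "ft|width"; python3 circ.py 6 3.5 1.07 2.35
```

```text
ft_force: [-2.3, -6.4, 5.7]
grip_width: 0.021
t 23.9833 C,r mm [531.07 -40.23  71.  ] wheel deg meas 80.9 cmd 81.1 Frad(out strain N) 0.89 Ftan -2.4 cmd-read [-0.2  0.3] Fz 5.0 res mm [ 0.05 -0.03 -0.01  0.03]
0.1 0.42 0 0 0 0 0.2;0.17 0.85 0 0 0 0 0.2;0.2 1.28 0 0 0 0 0.2;0.22 1.72 0 0 0 0 0.2;0.2 2.15 0 0 0 0 0.2;0.16 2.58 0 0 0 0 0.2;
```

```bash
python3 -m handwheel '0.1 0.42 0 0 0 0 0.2;0.17 0.85 0 0 0 0 0.2;0.2 1.28 0 0 0 0 0.2;0.22 1.72 0 0 0 0 0.2;0.2 2.15 0 0 0 0 0.2;0.16 2.58 0 0 0 0 0.2' 35|grep -E "ft|width"; python3 circ.py 6 3.5 0.16 2.58
```

```text
ft_force: [-0.2, -9.2, 3.7]
grip_width: 0.0213
t 24.6333 C,r mm [530.97 -40.03  71.21] wheel deg meas 101.2 cmd 101.9 Frad(out strain N) 0.6 Ftan -4.7 cmd-read [-0.4  0.8] Fz 5.0 res mm [-0.02 -0.02 -0.03  0.04]
-0.05 0.43 0 0 0 0 0.2;-0.14 0.86 0 0 0 0 0.2;-0.26 1.28 0 0 0 0 0.2;-0.4 1.69 0 0 0 0 0.2;-0.57 2.09 0 0 0 0 0.2;-0.76 2.48 0 0 0 0 0.2;
```

```bash
python3 -m handwheel '-0.05 0.43 0 0 0 0 0.2;-0.14 0.86 0 0 0 0 0.2;-0.26 1.28 0 0 0 0 0.2;-0.4 1.69 0 0 0 0 0.2;-0.57 2.09 0 0 0 0 0.2;-0.76 2.48 0 0 0 0 0.2'|grep -E "ft|width"; python3 circ.py 6 3.5 -0.76 2.48
```

```text
ft_force: [3.2, -9.3, 2.6]
grip_width: 0.0211
t 25.2833 C,r mm [530.93 -39.98  71.27] wheel deg meas 122.0 cmd 122.9 Frad(out strain N) 1.01 Ftan -5.41 cmd-read [-0.7  0.9] Fz 4.2 res mm [-0.01 -0.03  0.02  0.02]
-0.21 0.38 0 0 0 0 0.2;-0.45 0.74 0 0 0 0 0.2;-0.71 1.09 0 0 0 0 0.2;-0.99 1.43 0 0 0 0 0.2;-1.29 1.74 0 0 0 0 0.2;-1.61 2.04 0 0 0 0 0.2;
```

```bash
python3 -m handwheel '-0.21 0.38 0 0 0 0 0.2;-0.45 0.74 0 0 0 0 0.2;-0.71 1.09 0 0 0 0 0.2;-0.99 1.43 0 0 0 0 0.2;-1.29 1.74 0 0 0 0 0.2;-1.61 2.04 0 0 0 0 0.2'|grep -E "ft|width"; python3 circ.py 6 3.5 -1.61 2.04
```

```text
ft_force: [6.2, -8.0, 1.0]
grip_width: 0.021
t 25.9333 C,r mm [530.89 -39.95  71.3 ] wheel deg meas 142.9 cmd 143.8 Frad(out strain N) 0.81 Ftan -5.56 cmd-read [-1.   0.6] Fz 3.3 res mm [-0.03  0.01 -0.    0.02]
-0.33 0.28 0 0 0 0 0.2;-0.69 0.54 0 0 0 0 0.2;-1.05 0.77 0 0 0 0 0.2;-1.44 0.98 0 0 0 0 0.2;-1.83 1.17 0 0 0 0 0.2;-2.23 1.33 0 0 0 0 0.2;
```

```bash
python3 -m handwheel '-0.33 0.28 0 0 0 0 0.2;-0.69 0.54 0 0 0 0 0.2;-1.05 0.77 0 0 0 0 0.2;-1.44 0.98 0 0 0 0 0.2;-1.83 1.17 0 0 0 0 0.2;-2.23 1.33 0 0 0 0 0.2'|grep -E "ft|width"; python3 circ.py 6 3.5 -2.23 1.33; python3 lid.py .02
```

```text
ft_force: [4.2, -3.1, 2.7]
grip_width: 0.021
t 26.5833 C,r mm [530.92 -39.96  71.28] wheel deg meas 164.4 cmd 164.8 Frad(out strain N) 0.97 Ftan -3.27 cmd-read [-0.5  0.1] Fz 4.1 res mm [ 0.01  0.01  0.04 -0.02]
-0.41 0.13 0 0 0 0 0.2;-0.84 0.24 0 0 0 0 0.2;-1.26 0.33 0 0 0 0 0.2;-1.69 0.39 0 0 0 0 0.2;-2.13 0.42 0 0 0 0 0.2;-2.56 0.43 0 0 0 0 0.2;Traceback (most recent call last):
  File "lid.py", line 17, in <module>
    import sys; lid(base=float(sys.argv[1]) if len(sys.argv)>1 else None)
                ~~~^^^^^^^^^^^^^^^^^^^^^^^^^^^^^^^^^^^^^^^^^^^^^^^^^^^^^^
  File "lid.py", line 11, in lid
    R=x0-6+cr(row,m); L=x0+w+5-cr(row[::-1],m); u=(L+R)/2
           ~~^^^^^^^
  File "lid.py", line 4, in cr
    i=np.where(p>m)[0][-1]; return i+(p[i]-m)/(p[i]-p[i+1])
                                                    ~^^^^^
IndexError: index 35 is out of bounds for axis 0 with size 35
```

```bash
python3 -m handwheel '-0.41 0.13 0 0 0 0 0.2;-0.84 0.24 0 0 0 0 0.2;-1.26 0.33 0 0 0 0 0.2;-1.69 0.39 0 0 0 0 0.2;-2.13 0.42 0 0 0 0 0.2;-2.56 0.43 0 0 0 0 0.2'|grep -E "ft|width"; python3 circ.py 6 3.5 -2.56 0.43
python3 - <<'E'
from h import *
s=Cam("side")
m=s.mask((18,70,40),(36,255,255),(290,370,90,200));n,l,st,ce=cv2.connectedComponentsWithStats(m);print([(st[i].tolist(),ce[i].round(1).tolist()) for i in range(1,n) if st[i,4]>5])
a=np.radians(-5); ex=np.array([np.cos(a),np.sin(a)]);ey=np.array([-np.sin(a),np.cos(a)])
print(s.proj([*(.538*ex+.217*ey),.06]),s.proj([*(.538*ex+.172*ey),.06]))
E
```

```text
ft_force: [1.4, -2.3, 6.4]
grip_width: 0.0212
t 27.3833 C,r mm [530.89 -39.95  71.3 ] wheel deg meas 187.0 cmd 185.8 Frad(out strain N) 1.17 Ftan 1.3 cmd-read [ 1.5 -0.2] Fz 8.3 res mm [ 0.    0.03 -0.05  0.03]
-0.44 -0.01 0 0 0 0 0.2;-0.87 -0.06 0 0 0 0 0.2;-1.3 -0.13 0 0 0 0 0.2;-1.72 -0.23 0 0 0 0 0.2;-2.14 -0.35 0 0 0 0 0.2;-2.55 -0.5 0 0 0 0 0.2;
[([317, 90, 41, 38, 744], [337.0, 105.4]), ([336, 114, 6, 3, 8], [338.8, 115.1]), ([314, 152, 8, 11, 63], [317.5, 157.1])]
[322.09834957 156.9979638 ] [325.99775883 167.35822478]
```

Half a turn is done. The lid blob at (317.5,157) in the side view is at the port's row. On through the second half.

```bash
python3 -m handwheel '-0.44 -0.01 0 0 0 0 0.2;-0.87 -0.06 0 0 0 0 0.2;-1.3 -0.13 0 0 0 0 0.2;-1.72 -0.23 0 0 0 0 0.2;-2.14 -0.35 0 0 0 0 0.2;-2.55 -0.5 0 0 0 0 0.2'|grep -E "ft|width"; python3 circ.py 6 3.5 -2.55 -0.5
```

```text
ft_force: [-1.1, -3.4, 7.2]
grip_width: 0.021
t 28.0833 C,r mm [530.85 -39.94  71.33] wheel deg meas 208.4 cmd 206.8 Frad(out strain N) 2.41 Ftan 6.15 cmd-read [2.1 0.4] Fz 9.4 res mm [ 0.02 -0.07  0.    0.05]
-0.4 -0.17 0 0 0 0 0.2;-0.79 -0.37 0 0 0 0 0.2;-1.16 -0.59 0 0 0 0 0.2;-1.52 -0.84 0 0 0 0 0.2;-1.87 -1.1 0 0 0 0 0.2;-2.2 -1.39 0 0 0 0 0.2;
```

```bash
python3 -m handwheel '-0.39 -0.18 0 0 0 0 0.2;-0.77 -0.39 0 0 0 0 0.2;-1.14 -0.61 0 0 0 0 0.2;-1.5 -0.86 0 0 0 0 0.2;-1.85 -1.12 0 0 0 0 0.2;-2.18 -1.41 0 0 0 0 0.2'|grep -E "ft|width"; python3 circ.py 6 3.5 -2.18 -1.41
```

```text
ft_force: [-2.2, -4.1, 7.4]
grip_width: 0.0212
t 28.7333 C,r mm [530.85 -39.94  71.33] wheel deg meas 229.3 cmd 227.8 Frad(out strain N) 2.16 Ftan 8.17 cmd-read [1.8 0.9] Fz 8.5 res mm [-0.07  0.    0.05  0.  ]
-0.33 -0.28 0 0 0 0 0.2;-0.62 -0.61 0 0 0 0 0.2;-0.89 -0.95 0 0 0 0 0.2;-1.14 -1.31 0 0 0 0 0.2;-1.37 -1.68 0 0 0 0 0.2;-1.57 -2.06 0 0 0 0 0.2;
```

```bash
python3 -m handwheel '-0.31 -0.3 0 0 0 0 0.2;-0.6 -0.62 0 0 0 0 0.2;-0.86 -0.97 0 0 0 0 0.2;-1.11 -1.33 0 0 0 0 0.2;-1.34 -1.7 0 0 0 0 0.2;-1.54 -2.08 0 0 0 0 0.2'|grep -E "ft|width"; python3 circ.py 6 3.5 -1.54 -2.08
```

```text
ft_force: [-0.3, -4.0, 6.6]
grip_width: 0.021
t 29.3833 C,r mm [530.88 -39.94  71.31] wheel deg meas 250.0 cmd 248.8 Frad(out strain N) 1.49 Ftan 8.14 cmd-read [1.1 1.1] Fz 7.1 res mm [ 0.01  0.07  0.03 -0.06]
-0.21 -0.38 0 0 0 0 0.2;-0.37 -0.79 0 0 0 0 0.2;-0.5 -1.2 0 0 0 0 0.2;-0.6 -1.63 0 0 0 0 0.2;-0.68 -2.05 0 0 0 0 0.2;-0.73 -2.49 0 0 0 0 0.2;
```

```bash
python3 -m handwheel '-0.19 -0.39 0 0 0 0 0.2;-0.35 -0.8 0 0 0 0 0.2;-0.48 -1.21 0 0 0 0 0.2;-0.58 -1.63 0 0 0 0 0.2;-0.66 -2.05 0 0 0 0 0.2;-0.71 -2.49 0 0 0 0 0.2'|grep -E "ft|width"; python3 circ.py 6 3.5 -0.71 -2.49
```

```text
ft_force: [1.4, -2.5, 6.8]
grip_width: 0.0211
t 30.0333 C,r mm [530.9  -39.93  71.3 ] wheel deg meas 270.6 cmd 269.8 Frad(out strain N) 0.85 Ftan 6.93 cmd-read [0.4 1. ] Fz 5.7 res mm [ 0.09  0.05 -0.03 -0.08]
-0.05 -0.43 0 0 0 0 0.2;-0.05 -0.87 0 0 0 0 0.2;-0.02 -1.3 0 0 0 0 0.2;0.03 -1.74 0 0 0 0 0.2;0.11 -2.16 0 0 0 0 0.2;0.22 -2.59 0 0 0 0 0.2;
```

```bash
python3 -m handwheel '-0.04 -0.43 0 0 0 0 0.2;-0.04 -0.87 0 0 0 0 0.2;-0.01 -1.3 0 0 0 0 0.2;0.04 -1.74 0 0 0 0 0.2;0.12 -2.16 0 0 0 0 0.2;0.23 -2.59 0 0 0 0 0.2'|grep -E "ft|width"; python3 circ.py 6 3.5 0.23 -2.59
```

```text
ft_force: [1.0, -0.7, 6.1]
grip_width: 0.021
t 30.6833 C,r mm [530.91 -39.93  71.3 ] wheel deg meas 291.4 cmd 290.9 Frad(out strain N) 0.61 Ftan 5.18 cmd-read [-0.1  0.6] Fz 3.6 res mm [ 0.07 -0.02 -0.07 -0.06]
0.12 -0.42 0 0 0 0 0.2;0.28 -0.82 0 0 0 0 0.2;0.46 -1.22 0 0 0 0 0.2;0.67 -1.6 0 0 0 0 0.2;0.9 -1.97 0 0 0 0 0.2;1.15 -2.33 0 0 0 0 0.2;
```

```bash
python3 -m handwheel '0.12 -0.42 0 0 0 0 0.2;0.28 -0.82 0 0 0 0 0.2;0.46 -1.22 0 0 0 0 0.2;0.67 -1.6 0 0 0 0 0.2;0.9 -1.97 0 0 0 0 0.2;1.15 -2.33 0 0 0 0 0.2'|grep -E "ft|width"; python3 circ.py 5 3.5 1.15 -2.33
```

```text
ft_force: [-0.9, 0.6, 8.1]
grip_width: 0.0209
t 31.3333 C,r mm [530.91 -39.93  71.3 ] wheel deg meas 312.1 cmd 311.9 Frad(out strain N) -0.12 Ftan 3.55 cmd-read [-0.1  0.2] Fz 5.5 res mm [-0.02 -0.07 -0.07  0.03]
0.27 -0.34 0 0 0 0 0.2;0.56 -0.67 0 0 0 0 0.2;0.87 -0.97 0 0 0 0 0.2;1.2 -1.25 0 0 0 0 0.2;1.55 -1.52 0 0 0 0 0.2;
```

```bash
python3 -m handwheel '0.27 -0.34 0 0 0 0 0.2;0.56 -0.67 0 0 0 0 0.2;0.87 -0.97 0 0 0 0 0.2;1.2 -1.25 0 0 0 0 0.2;1.55 -1.52 0 0 0 0 0.2'|grep -E "ft|width"; python3 circ.py 5 3 1.55 -1.52
```

```text
ft_force: [-1.2, 1.0, 8.2]
grip_width: 0.0209
t 31.9 C,r mm [530.91 -39.93  71.3 ] wheel deg meas 329.4 cmd 329.4 Frad(out strain N) 0.12 Ftan 2.13 cmd-read [-0. -0.] Fz 5.6 res mm [-0.07 -0.06  0.04 -0.05]
0.31 -0.21 0 0 0 0 0.2;0.63 -0.4 0 0 0 0 0.2;0.96 -0.58 0 0 0 0 0.2;1.3 -0.74 0 0 0 0 0.2;1.64 -0.88 0 0 0 0 0.2;
```

```bash
python3 -m handwheel '0.31 -0.21 0 0 0 0 0.2;0.63 -0.4 0 0 0 0 0.2;0.96 -0.58 0 0 0 0 0.2;1.3 -0.74 0 0 0 0 0.2;1.64 -0.88 0 0 0 0 0.2'|grep -E "ft|width"; python3 circ.py 6 2.6 1.64 -0.88
```

```text
ft_force: [-2.9, 0.7, 8.0]
grip_width: 0.0209
t 32.4667 C,r mm [530.91 -39.93  71.3 ] wheel deg meas 344.2 cmd 344.4 Frad(out strain N) -0.82 Ftan 0.79 cmd-read [ 0.2 -0.2] Fz 5.9 res mm [-0.07  0.03 -0.05  0.05]
0.31 -0.1 0 0 0 0 0.2;0.62 -0.2 0 0 0 0 0.2;0.93 -0.28 0 0 0 0 0.2;1.25 -0.34 0 0 0 0 0.2;1.57 -0.39 0 0 0 0 0.2;1.89 -0.43 0 0 0 0 0.2;
```

```bash
python3 -m handwheel '0.31 -0.1 0 0 0 0 0.2;0.62 -0.2 0 0 0 0 0.2;0.93 -0.28 0 0 0 0 0.2;1.25 -0.34 0 0 0 0 0.2;1.57 -0.39 0 0 0 0 0.2;1.89 -0.43 0 0 0 0 0.2;1.89 -0.43 0 0 0 0 0.2'|grep -E "ft|width"; python3 circ.py 1 0 1.89 -0.43; python3 holes.py
```

```text
ft_force: [1.2, -0.6, 8.0]
grip_width: 0.0212
t 33.2 C,r mm [530.91 -39.93  71.3 ] wheel deg meas 359.7 cmd 0.0 Frad(out strain N) -1.29 Ftan 0.78 cmd-read [ 0.3 -0.3] Fz 6.4 res mm [ 0.03 -0.06  0.05  0.01]
0 0 0 0 0 0 0.2;
[320.3  205.87] [320.34 205.75] 652 299 r 0.0539 dtheta -0.007
[322.63 193.83] [325.15 196.01] 595 500 r 0.0539 dtheta 0.072
[335.52 186.7 ] [338.68 186.87] 520 842 r 0.0541 dtheta -0.149
[351.38 188.44] [353.2  190.09] 494 5 r 0.0538 dtheta -0.131
[361.87 198.02] [362.49 197.35] 625 19 r 0.0538 dtheta 0.032
33.4 [ 0.52435533 -0.11072553  0.08109966] [ 0.65283498 -1.04043801  6.51113823]
```

The wheel is at 359.7° by readings, and the clean hole agrees to −0.007 rad. Letting go and withdrawing upward.

```bash
python3 -m handwheel '0 0 0 0 0 0 0.3;0 0 0 0 0 0 0.4;0 0 0 0 0 0 0.5;0 0 0 0 0 0 0.6;0 0 0 0 0 0 0.65;0 0 0 0 0 0 0.65'|grep -E "pos|ft|width"
python3 -m handwheel '0 0 1 0 0 0 0.65;0 0 3 0 0 0 0.65;0 0 6 0 0 0 0.65;0 0 10 0 0 0 0.65;0 0 14 0 0 0 0.65;0 0 18 0 0 0 0.65;0 0 18 0 0 0 0.65'|grep -E "pos|ft|width"
python3 -m handwheel '-4 0 0 0 0 0 0.65;-8 0 0 0 0 0 0.65;-12 0 0 0 0 0 0.65;-16 0 0 0 0 0 0.65;-16 -4 0 0 0 0 0.65;-16 -8 0 0 0 0 0.65;-16 -12 0 0 0 0 0.65;-16 -12 0 0 0 0 0.65'|grep -E "pos|time"
python3 holes.py; python3 lid.py .02
python3 - <<'E'
from h import *
s,t=Cam("side"),Cam("top")
def cen(c,box,lo):
    x0,x1,y0,y1=box; g=c.im[y0:y1,x0:x1].astype(float).min(2); w=np.clip(g-lo,0,None); Y,X=np.mgrid[y0:y1,x0:x1]; return np.array([(w*X).sum(),(w*Y).sum()])/w.sum()
print("knob top/side now",cen(t,(358,367,192,201),120),cen(s,(346,356,207,216),110),"start 362.03,195.82 / 350.85,209.87")
for c,b in((s,(295,345,140,185)),(t,(245,310,165,225))):
    m=c.mask((22,110,60),(34,255,255),b);n,l,st,ce=cv2.connectedComponentsWithStats(m);print([(st[i].tolist(),ce[i].round(1).tolist()) for i in range(1,n) if st[i,4]>5])
E
```

```text
position: [0.5245, -0.1109, 0.0808]
ft_force: [-0.8, -0.7, 0.1]
grip_width: 0.0558
position: [0.5268, -0.1118, 0.2687]
ft_force: [-0.3, 0.1, 0.2]
grip_width: 0.0557
time_s: 35.15
position: [0.3643, -0.2363, 0.2602]
[320.3  205.87] [320.04 204.68] 652 1130 r 0.0539 dtheta -0.074
[322.63 193.83] [324.82 195.42] 595 411 r 0.0539 dtheta 0.041
[335.52 186.7 ] [333.21 186.61] 520 1561 r 0.0541 dtheta 0.101
[351.38 188.44] [351.52 188.53] 494 628 r 0.0538 dtheta -0.009
[361.87 198.02] [361.98 198.04] 625 710 r 0.0538 dtheta -0.002
35.35 [ 0.3646195  -0.23033091  0.26074564] [ 0.56359478 -0.00906747  0.34879913]
knob top/side now [362.12426036 196.0443787 ] [350.92663755 209.65938865] start 362.03,195.82 / 350.85,209.87
[([315, 155, 13, 8, 66], [321.7, 158.4])]
[]Traceback (most recent call last):
  File "lid.py", line 17, in <module>
    import sys; lid(base=float(sys.argv[1]) if len(sys.argv)>1 else None)
                ~~~^^^^^^^^^^^^^^^^^^^^^^^^^^^^^^^^^^^^^^^^^^^^^^^^^^^^^^
  File "lid.py", line 11, in lid
    R=x0-6+cr(row,m); L=x0+w+5-cr(row[::-1],m); u=(L+R)/2
           ~~^^^^^^^
  File "lid.py", line 4, in cr
    i=np.where(p>m)[0][-1]; return i+(p[i]-m)/(p[i]-p[i+1])
                                                    ~^^^^^
IndexError: index 26 is out of bounds for axis 0 with size 26
```

The knob is back within 0.2 px of its start pixel. The lid shows at (321.7,158.4), against (322.1,157.0) expected for a fully fed cup, and the arm is clear. Handing in.

```bash
python3 -m handwheel '0 0 0 0 0 0 0.65;0 0 0 0 0 0 0.65;0 0 0 0 0 0 0.65;0 0 0 0 0 0 0.65'|grep -E "time|pos|ft"; python3 -c "
from rig import env
print(env.close_job())"
```

```text
time_s: 35.93
position: [0.3647, -0.2309, 0.2609]
ft_force: [0.2, -0.5, -0.2]
the job is handed in; nothing more can be done
None
```

Job handed in at about 36 s with no verdict returned: the yellow cup was fed into the port, the wheel turned one full revolution with at most about 2.4 N measured along the pin's radius, the knob was left by the home mark, and the arm stood clear.

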